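Set up the tilting stitching clamp

TASK

Set up the bench stitching clamp for sewing. Take the wooden bar off the folded clam and lay it down flat on the granite slab without dropping it; draw the barrel bolt right back, swing the clam up past upright, without letting it slam, until it leans on its stop and stands there by itself, and only then slide the bolt fully home through the keeper. Leave the other things on the bench where they stand.

Things in the scene. Friction and masses are not known exactly. Their poses are not given: they have to be found in the camera images.
- clamp: Fixed wooden foot board of the stitching clamp, 18 mm thick; place and yaw vary. Origin: on the bench straight below the middle of the hinge. x: the hinge line and the way the bolt slides home. The folded clam lies towards -y and goes over towards +y. Board: x within 50, y -150 to 75 mm, with a wing for the bolt at x -180 to -50, y 0 to 75 mm.
- hinge (a point): Point on the hinge pin at the middle of the clam's width, 45 mm above the bench; same axes as clamp (the pin runs along x). Steel hinge cheeks either side of the clam: x within 33 mm, y within 22 mm of it, 64 mm high.
- clam (a joint): Hinge angle of the clam (rad): 0 folded flat (start), 1.57 upright, 1.833 (105 degrees) on its stop. It swings with little friction: let go below 1.57 it falls back flat, beyond that it falls on to the stop and stays there. While the bolt sticks out, the keeper strikes it and the clam cannot come past upright.
- clam_grip (a point): Middle of the clam (pair of light wooden jaws, 0.5 kg) at half thickness, 185 mm from the hinge pin, 25 mm short of its free end. The clam is 48 mm wide (along the hinge line, its x) and 32 mm thick. Its -y points from hinge to free end, its z out of the keeper face (up when folded). Folded, it is 45 mm above the bench, with no foot board below. A brass wing nut, 20 mm high, is 85 mm from the pin.
- keeper (a point): Centre of the eye of the steel staple keeper on the clam: 25 mm from the hinge pin, 12 mm off the clam's keeper face, 13 mm to the -x side of its middle. Staple 18 mm long (along x), eye 20 by 22 mm. With the clam on its stop the eye is in line with the bolt.
- bolt (a joint): Travel of the steel barrel bolt (m): 0 drawn right back, 0.045 fully home through the keeper; it slides along +x of clamp. Starts part-way out. Friction about 2.5 N; it stays where it is left. Clear of the keeper below 0.008.
- bolt_knob (a point): Centre of the bolt's upright knob, a steel cylinder 18 mm across and 26 mm high, 92 mm above the bench (underside 79, top 105), on an 8 mm stem. From the hinge it stands at y +34 mm and x -135 mm (bolt drawn) to -90 mm (home). It rides between two fixed barrels, 20 mm wide, tops 72 mm above the bench, at x -172 to -150 and -74 to -42 mm.
- bar_mid (a point): Centre of the loose plain wooden bar, 160 (its x) by 38 (its y) by 45 mm high (its z), about 0.2 kg. It starts lying across the folded clam, long side roughly along the hinge line, its underside on the clam's top face, 61 mm above the bench.
- slab_top (a point): Centre of the top face of the fixed grey granite slab, 180 (its x) by 140 (its y) mm, top 20 mm above the bench.
- cone_a: Bystander: standing thread spool, 62 mm across, 108 mm high. Origin: centre of its underside.
- cone_b: Bystander: standing thread spool, 62 mm across, 108 mm high. Origin: centre of its underside.
- tool_jar: Bystander: glass jar of hand tools, 74 mm across, 95 mm high, tools up to 165 mm. Origin: centre of its underside.
- dye_pot: Bystander: small closed jar, 54 mm across, 62 mm high. Origin: centre of its underside.
- maul: Bystander: dark wooden maul standing on its head, 72 mm across, 210 mm high. Origin: centre of its underside.
- glue: Bystander: white bottle, 54 mm across, 150 mm high. Origin: centre of its underside.
Things that resemble listed ones, but are neither listed nor needed, are in the scene too. Of the things that look like the part that bears bar_mid, the larger one is meant.

How it is judged:
By the outcome, as a careful person would: the job done as asked, in the order asked, and still so for the second after the job is handed in, with the robot touching nothing.
It also fails if it takes over 72 s, if anything falls off the work surface, if the arm or the gripper's body presses on something with over 40 N, if the wrist force passes 120 N, or if a joint passes its speed limit or range.

ROBOT

A 6-joint arm with a two-finger parallel gripper is mounted at the origin on the work surface. World frame = base frame: x ahead of the robot, y to its left, z up, the work surface at z = 0. Lengths are in m, angles in degrees, forces in N, time in s.
With the tool pointing down it reaches from about 0.225 to 0.725 m from the base axis. Payload 3.1 kg.
Tool frame: the origin (TCP) lies midway between the tips of the shut fingers; the grasp point (between the pads) lies 19 mm behind it; x points along the fingers, y is the direction in which the jaws open and shut, and the axes are right-handed (so a half turn about x gives the same grasp; the last joint's range is limited). The gripper opens to 85 mm and grips with 20 to 120 N. Pads are 22 mm wide; open, the fingers measure 114 mm over their backs; the gripper's body (76 mm by 85 mm) begins 54 mm behind the grasp point. The pads swing forward as they close: fully open they stand 13 mm farther back than shut.
Start: joints at [63.724, 2.75, 5.684, 92.934, 0, 82.678], TCP at [0.171, 0.497, 0.197] pointing down, gripper open.
Joint ranges: [-166.93, 166.93], [-56.73, 111.36], [-69.38, 81.34], [-121.58, 131.49], [-85.45, 84.26], [-180, 180]. Speed limits (degrees/s): [159.86, 159.86, 180, 180, 180, 180].

INTERFACE

Orientations are given as [roll, pitch, yaw] about the fixed x, y, z axes, in that order (R = Rz(yaw) Ry(pitch) Rx(roll)).
In Python, from plant import r gives the robot as it stands. The module is installed in compiled form; this text tells all that it offers.
- The arm moves only by the tool jog_arm, never from a script. Its argument "plan" is a list of rows, each a list of 4 numbers: the shift along the world's x, y, z in cm, then the turn about the world's z in rad. In form: [[tx, ty, tz, yaw], ...]. A call has 1 to 8 rows; each row shifts and turns the pose as measured when the row begins; what a row does not reach is not made up. A row lasts 1/12 s, in which the tool goes at most 41.7 mm and 7.16 degrees, less where a joint would pass 70% of its speed; a pose out of reach is approached as far as the arm can. A call with a gripper value outside its range is refused whole. "hand" is the opening in per cent of the stroke, from 0 (shut) to 100 (fully open), set as the call begins (left out, the last holds). The fingers move at their own pace and stop on an object; the grip force is fixed at half the most. Time passes only in rows, so rows that do not move let the fingers close. It gives the time, the measured TCP pose, the force and the opening at its end, in the units of the state.
- r.read_state(): the state, without advancing time (a new reading comes with each control period).
- r.grab_frame(name): name is "scene" or "top"; returns the picture (384x512x3 uint8, red, green, blue); there is no depth.
- r.camera_model(name): a dict with "K" (3x3 intrinsics, pixels), "k1" (the pictures are not rectified: a ray, as slopes to the right and down, at radius r is drawn at 1 + k1 r^2 times it, then the intrinsics apply), "R" (3x3) and "t" (3): a world point X has camera coordinates R X + t. Camera axes: x right, y down, z forward; pixel columns grow to the right and rows downward; lengths in m; the calibration is good to about 2 mm. A picture is of the moment at which its call begins. camera_model takes no time and is no camera call.
- r.job_done(): hands the job in, once; it reports no verdict.
Trained networks look in the newest picture that a camera, given by its name, has taken for a name from the list of things; names that differ only in an ending like _2 or _b are one class to them, and where a whole thing is asked for, a point or a joint stands for the part that bears it (a point fixed in the world has none). Each returns a list of dicts, best first, with "conf" (0 to 1); they miss things now and then, are a little off and sometimes report something else, mostly with a low value. They report only what shows in the picture. A call takes as long as a camera call. They do not tell look-alikes from the thing itself.
- r.boxes_of(camera, query): "bbox" ([centre column, centre row, width, height] in pixels, round what is visible of it).
- r.trace(camera, query): "pixels" (384x512 bool, what is visible of it) and "bbox" ([centre column, centre row, width, height] in pixels, round what is visible of it).
The state is a dict: "time": time; "joint_positions": joint angles; "qvel": joint speeds; "effort": joint torques, N m; "position": TCP position; "tcp_rot": TCP orientation; "wrist_force": force on the tool from outside, world axes, zero at the start; "torque": the same for the moment, N m; "finger_gap": finger opening in m.
Only numpy, scipy, OpenCV 4.12 (cv2) and the standard library are available. Lean on these libraries where they do the work, as an engineer would, in place of code of your own. Each camera call takes 0.05 s, during which the arm holds its last target.

## Working session

There is one attempt and no reset: what is moved stays moved. The work goes in short steps, Python scripts to look and compute and a tool call to move; the robot and the scene stay as the last step left them, time stands still between calls to the robot, and variables do not carry over. Pictures are saved under pics/ and viewed, and the job is handed in when it is done.

Besides the shell and the picture viewer there is one more tool, called after ">>>" as a command line: name --pt "numbers of a row" for each row, then --argument value for the rest. jog_arm: Moves the arm, as the interface text tells. Its arguments: {"type":"object","properties":{"plan":{"type":"array"},"hand":{"type":"number"}},"required":["plan"]}

```bash
mkdir -p pics
cat > h.py <<'E'
import numpy as np, cv2
from plant import r
def save(cam,name):
    im=r.grab_frame(cam); cv2.imwrite('pics/'+name,im[:,:,::-1]); return im
def proj(cam,X):
    c=r.camera_model(cam);K=np.array(c['K']);P=np.array(c['R'])@np.array(X,float)+np.array(c['t']).ravel()
    s=P[:2]/P[2]; s=s*(1+c['k1']*(s@s)); return np.array([K[0,0]*s[0]+K[0,2],K[1,1]*s[1]+K[1,2]])
def unproj(cam,uv,z):
    c=r.camera_model(cam);K=np.array(c['K']);d=np.array([(uv[0]-K[0,2])/K[0,0],(uv[1]-K[1,2])/K[1,1]])
    s=d.copy()
    for _ in range(20): s=d/(1+c['k1']*(s@s))
    R=np.array(c['R']);t=np.array(c['t']).ravel()
    o=-R.T@t; v=R.T@np.array([s[0],s[1],1]); return o+v*(z-o[2])/v[2]
E
python3 - <<'E'
from h import *
print(r.read_state())
save('scene','s0.png');save('top','t0.png')
for c in('scene','top'):
    m=r.camera_model(c);print(c,m['K'],m['k1'],-np.array(m['R']).T@np.array(m['t']).ravel())
for c in('top','scene'):
  for q in('clamp','clam','keeper','bolt_knob','bar_mid','slab_top','cone_a','tool_jar','dye_pot','maul','glue'):
    try: print(c,q,[(np.round(d['bbox'],1).tolist(),round(d['conf'],2)) for d in r.boxes_of(c,q)])
    except Exception as e: print(c,q,e)
print(r.read_state()['time'])
E
```

```text
{'time': 0.0, 'joint_positions': array([ 6.37252559e+01,  2.79262181e+00,  5.59131768e+00,  9.29344035e+01,
       -1.46767327e-04,  8.26788119e+01]), 'qvel': array([ 0.04809612,  0.08473939, -0.01695457, -0.04655973,  0.09451878,
        0.01824361]), 'effort': array([-4.99359521e-04, -3.38781595e+01,  3.20015216e+01,  2.04309274e-02,
       -3.72327877e-04,  2.78724926e-06]), 'position': array([0.1702108 , 0.49590223, 0.19561715]), 'tcp_rot': array([ -97.25922309,   89.86429226, -116.21277886]), 'wrist_force': array([-0.09782363, -0.68528104,  0.23539098]), 'torque': array([-0.00222572, -0.02034967,  0.06283551]), 'finger_gap': 0.08535651420139641}
scene [[403.09686235   0.         256.97045408]
 [  0.         403.09686235 191.81995699]
 [  0.           0.           1.        ]] -0.0019223962037303436 [1.04128531 0.2593533  0.9941843 ]
top [[391.56427306   0.         254.50628202]
 [  0.         391.56427306 192.73105859]
 [  0.           0.           1.        ]] -0.04266477314071122 [ 0.39781591 -0.02678002  1.30547615]
top clamp [([297.6, 204.2, 90.6, 69.2], 0.72), ([164.6, 158.
[... 896 characters left out ...]
77.8, 70.8, 51.9], 0.82)]
scene keeper [([213.1, 177.1, 79.2, 48.1], 0.73)]
scene bolt_knob [([266.4, 174.2, 33.8, 39.7], 0.44), ([241.0, 127.7, 22.8, 51.4], 0.38)]
scene bar_mid [([212.9, 102.4, 34.8, 12.3], 0.9), ([198.4, 163.7, 40.3, 53.4], 0.77), ([403.9, 245.1, 81.1, 81.5], 0.62)]
scene slab_top [([402.1, 244.2, 75.5, 81.4], 0.58)]
scene cone_a [([166.4, 209.8, 27.1, 37.2], 0.84), ([354.6, 290.5, 27.1, 35.3], 0.76), ([236.9, 191.7, 122.2, 73.2], 0.24)]
scene tool_jar [([241.2, 126.7, 25.8, 54.2], 0.88), ([236.1, 191.2, 123.3, 76.8], 0.39)]
scene dye_pot [([263.9, 238.3, 21.3, 26.7], 0.56)]
scene maul [([138.8, 155.1, 34.1, 55.1], 0.57)]
scene glue [([170.9, 114.9, 23.1, 46.0], 0.7)]
1.2
```

Run:
```python
import cv2
for n in('s0','t0'):
    im=cv2.imread(f'pics/{n}.png')
    cv2.imwrite(f'pics/{n}x.png',cv2.resize(im,(800,600),interpolation=cv2.INTER_CUBIC))
im=cv2.imread('pics/t0.png')[130:260,230:400]; cv2.imwrite('pics/t0c.png',cv2.resize(im,None,fx=4.5,fy=4.5,interpolation=cv2.INTER_CUBIC))
im=cv2.imread('pics/s0.png')[90:260,130:320]; cv2.imwrite('pics/s0c.png',cv2.resize(im,None,fx=3.5,fy=3.5,interpolation=cv2.INTER_CUBIC))
```

```text
(no output)
```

View pics/s0x.png

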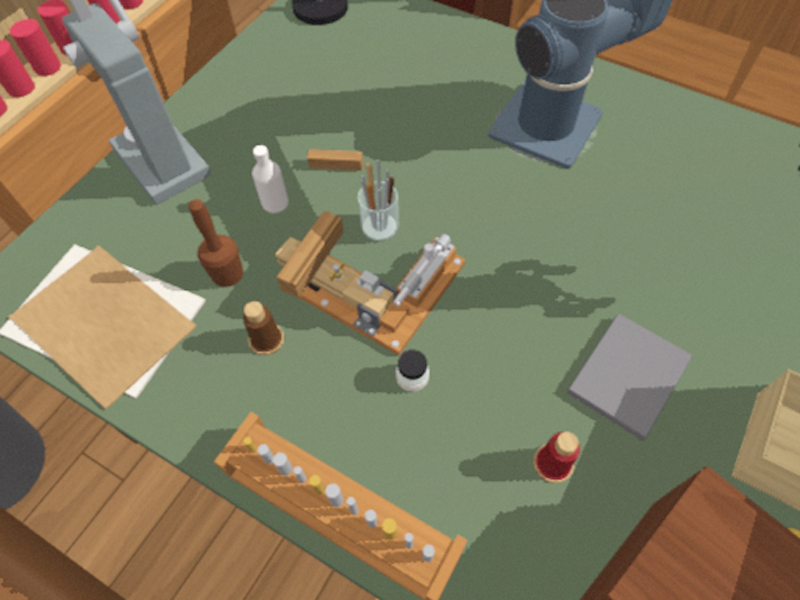

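View pics/t0x.png

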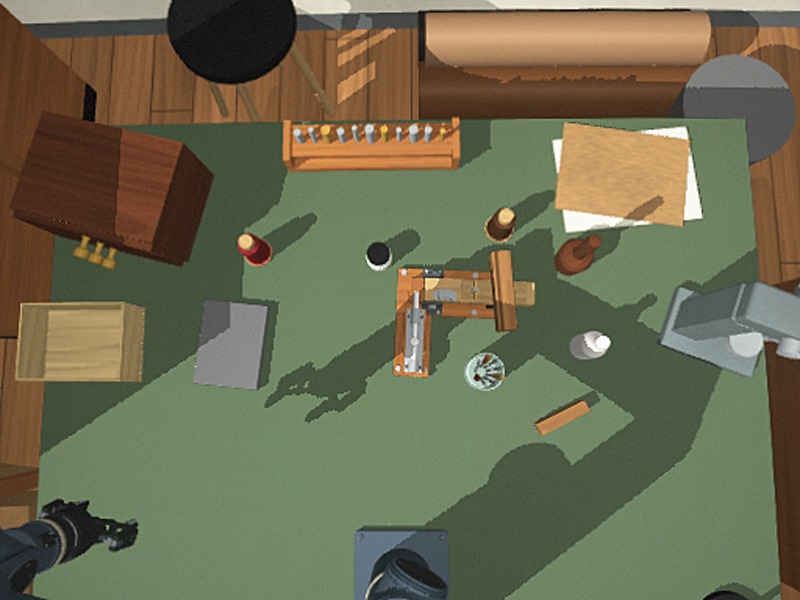

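View pics/t0c.png

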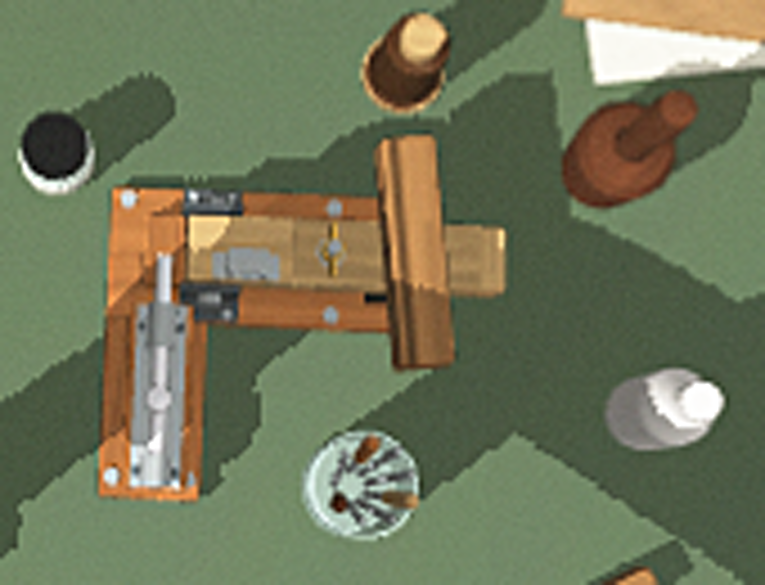

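View pics/s0c.png

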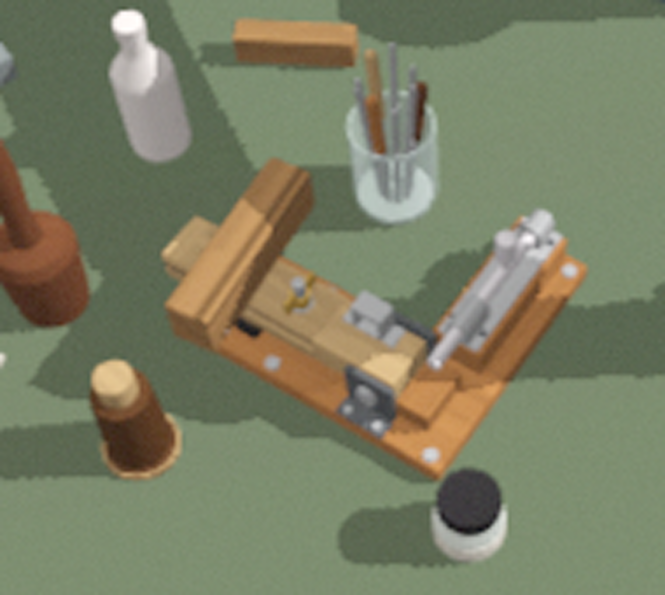

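The scene image shows the clamp with the bar across the clam at about (198,164), the slab at (402,244), and a smaller look-alike bar at (213,102). In the top image, world +x is up and +y is left. The clam points towards −y and the bolt knob is near (265,219). Next I fit the poses.

```bash
cat > fit.py <<'E'
from h import *
from scipy.optimize import least_squares
def T(u,v): return ('top',(230+u/4.5,130+v/4.5))
def S(u,v): return ('scene',(130+u/3.5,90+v/3.5))
# clamp
obs=[(T(113,187),(.05,.075,.018)),(T(98,495),(-.18,.075,.018)),(T(200,498),(-.18,0,.018)),
(T(505,228),(.024,-.21,.061)),(T(503,296),(-.024,-.21,.061)),
(S(438,473),(.05,.075,.018)),(S(587,268),(-.18,.075,.018))]
def X(p,l):
    c,s=np.cos(p[2]),np.sin(p[2]); return (p[0]+c*l[0]-s*l[1],p[1]+s*l[0]+c*l[1],l[2])
f=lambda p:np.concatenate([proj(o[0],X(p,l))-o[1] for o,l in obs])
q=least_squares(f,[.45,-.1,0],loss='soft_l1').x
print('clamp',q[:2],np.degrees(q[2]));print(np.round(f(q).reshape(-1,2),1).tolist())
for uv,n in((T(158,400),'top'),(S(507,243),'scene')):
    w=unproj(uv[0],uv[1],.105);d=w[:2]-q[:2];c,s=np.cos(q[2]),np.sin(q[2]);print('knob',w,'local',c*d[0]+s*d[1],-s*d[0]+c*d[1])
print('grip',X(q,(0,-.185,.045)))
E
python3 fit.py
python3 - <<'E'
from h import *
im=cv2.imread('pics/t0.png')[150:225,300:350]; cv2.imwrite('pics/barc.png',cv2.resize(im,None,fx=8,fy=8,interpolation=cv2.INTER_CUBIC))
im=cv2.imread('pics/s0.png')[120:200,170:230]; cv2.imwrite('pics/barsc.png',cv2.resize(im,None,fx=7,fy=7,interpolation=cv2.INTER_CUBIC))
im=cv2.imread('pics/t0.png')[180:260,110:190]; cv2.imwrite('pics/slabc.png',cv2.resize(im,None,fx=7,fy=7,interpolation=cv2.INTER_CUBIC))
E
```

```text
clamp [ 0.58735599 -0.06774438] -3.0935163655602618
[[-0.6, -0.8], [-0.9, -0.0], [-0.6, 0.5], [0.2, -0.3], [0.3, -0.5], [-0.8, -0.6], [0.1, -1.6]]
knob [ 0.47487484 -0.02978314  0.105     ] local -0.11436585827336905 0.03183578284575003
knob [ 0.48236957 -0.02340232  0.105     ] local -0.10722639077712276 0.03861176836192911
grip (np.float64(0.5773723172443016), np.float64(-0.2524747927425772), 0.045)
```

View pics/barc.png

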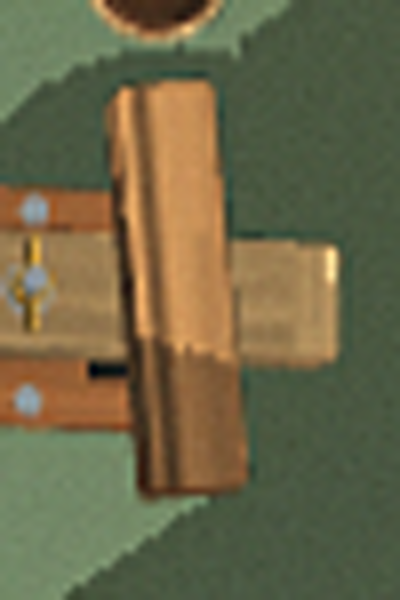

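View pics/barsc.png

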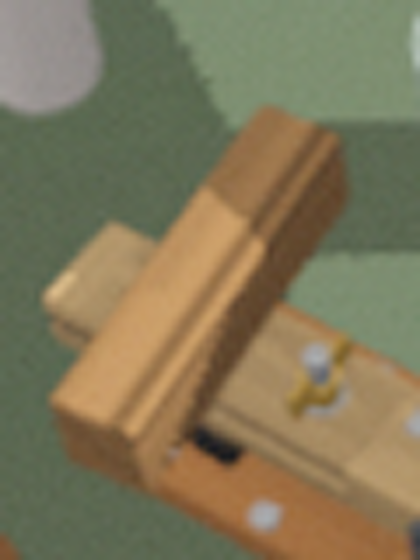

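View pics/slabc.png

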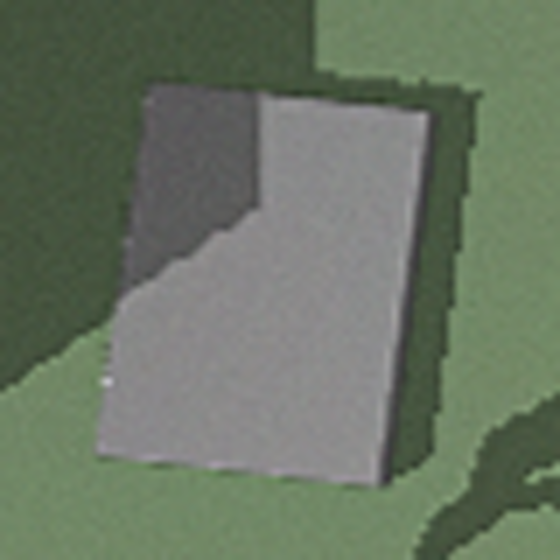

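```bash
cat > fit2.py <<'E'
from h import *
from scipy.optimize import least_squares
def X(p,l):
    c,s=np.cos(p[2]),np.sin(p[2]); return (p[0]+c*l[0]-s*l[1],p[1]+s*l[0]+c*l[1],l[2])
def run(n,obs,p0):
    f=lambda p:np.concatenate([proj(o[0],X(p,l))-o[1] for o,l in obs])
    q=least_squares(f,p0,loss='soft_l1').x
    print(n,q[:2],np.degrees(q[2]),np.round(f(q).reshape(-1,2),1).tolist());return q
def T(u,v): return ('top',(300+u/8,150+v/8))
def S(u,v): return ('scene',(170+u/7,120+v/7))
a,b,z=.08,.019,.106
run('bar',[(T(214,80),(a,-b,z)),(T(247,488),(-a,-b,z)),(T(112,122),(a,b,.061)),(S(55,395),(a,-b,z)),(S(268,105),(-a,-b,z)),(S(345,142),(-a,b,z))],[.58,-.2,0])
def T(u,v): return ('top',(110+u/7,180+v/7))
def S(u,v): return ('scene',(u*.64,v*.64))
a,b=.09,.07
run('slab',[(T(147,85),(a,b,.02)),(T(432,110),(a,-b,.02)),(T(383,487),(-a,-b,.02)),(T(97,453),(-a,b,.02)),(S(622,316),(-a,-b,.02)),(S(690,355),(-a,b,.02)),(S(572,388),(a,-b,.02))],[.5,.3,0])
E
python3 fit2.py
python3 - <<'E'
from h import *
for q,z in(('glue',.15),('tool_jar',.095),('cone_a',.108),('dye_pot',.062),('maul',.21)):
  for c in('top','scene'):
    for d in r.boxes_of(c,q)[:2]: print(q,c,round(d['conf'],2),np.round(unproj(c,d['bbox'][:2],z/2),3))
E
```

```text
bar [ 0.57729073 -0.20645227] 2.402516978786496 [[-0.3, -0.2], [-0.8, -0.0], [-1.5, -1.9], [-1.6, -0.4], [-0.3, -1.6], [0.4, -2.0]]
slab [0.47842896 0.36175654] -6.417084182651401 [[-0.6, -1.2], [-0.4, -0.4], [-0.8, -0.1], [-1.5, -0.1], [-3.1, -3.1], [1.2, -0.9], [-3.2, -0.3]]
glue top 0.66 [ 0.473 -0.379  0.075]
glue scene 0.7 [ 0.476 -0.382  0.075]
tool_jar top 0.83 [ 0.416 -0.171  0.048]
tool_jar top 0.6 [0.682 0.304 0.048]
tool_jar scene 0.88 [ 0.391 -0.188  0.047]
tool_jar scene 0.39 [ 0.591 -0.082  0.047]
cone_a top 0.83 [0.673 0.301 0.054]
cone_a top 0.66 [ 0.724 -0.216  0.054]
cone_a scene 0.84 [ 0.735 -0.21   0.054]
cone_a scene 0.76 [0.687 0.306 0.054]
dye_pot top 0.71 [0.655 0.038 0.031]
dye_pot scene 0.56 [0.668 0.049 0.031]
maul top 0.78 [ 0.649 -0.363  0.105]
maul top 0.23 [ 0.581 -0.156  0.105]
maul scene 0.57 [ 0.653 -0.351  0.105]
```

```bash
cat >> h.py <<'E'
from scipy.spatial.transform import Rotation as Ro
def st():
    s=r.read_state(); M=Ro.from_euler('xyz',s['tcp_rot'],degrees=True).as_matrix()
    print('t',round(s['time'],2),'pos',np.round(s['position'],4),'x',np.round(M[:,0],3),'y',np.round(M[:,1],3),'jawyaw',round(np.degrees(np.arctan2(M[1,1],M[0,1])),1),'F',np.round(s['wrist_force'],1),'gap',round(s['finger_gap'],4),'q',np.round(s['joint_positions'],1)); return s
E
python3 -c "
from h import *
st();print(np.round(r.camera_model('top')['R'],3))"
```

```text
t 1.7 pos [0.1705 0.4965 0.1968] x [-0.  0. -1.] y [0.325 0.946 0.   ] jawyaw 71.0 F [-0.3  0.5  0.8] gap 0.0855 q [63.7  2.8  5.7 92.9  0.  82.7]
[[-0.002 -1.    -0.025]
 [-0.991  0.006 -0.13 ]
 [ 0.131  0.024 -0.991]]
```

>>> jog_arm --pt "2 -3.5 0.6 0.047" --pt "2 -3.5 0.6 0.047" --pt "2 -3.5 0.6 0.047" --pt "2 -3.5 0.6 0.047" --pt "2 -3.5 0.6 0.047" --pt "2 -3.5 0.6 0.047" --pt "2 -3.5 0.6 0.047" --pt "2 -3.5 0.6 0.047" --hand 68

```text
time: 2.37
position: [0.3285, 0.2126, 0.242]
tcp_rot: [-113.6, 89.8, -108.9]
wrist_force: [0.2, -0.2, 0.4]
finger_gap: 0.0579
```

```bash
python3 -c "
from h import *
st()"
```

```text
t 2.37 pos [0.3285 0.2126 0.242 ] x [-0.001 -0.003 -1.   ] y [-0.081  0.997 -0.003] jawyaw 94.7 F [ 0.2 -0.2  0.4] gap 0.0579 q [ 23.2 -15.9  -6.1  99.9  -0.1  18.5]
```

>>> jog_arm --pt "2.1 -3.5 0 0" --pt "2.1 -3.5 0 0" --pt "2.1 -3.5 0 0" --pt "2.1 -3.5 0 0" --pt "2.1 -3.5 0 0" --pt "2.1 -3.5 0 0" --pt "2.1 -3.5 0 0" --pt "2.1 -3.5 0 0"

```text
time: 3.03
position: [0.4979, -0.075, 0.2468]
tcp_rot: [-5.2, 89.3, -0.6]
wrist_force: [1.2, 0.6, 0.3]
finger_gap: 0.0582
```

>>> jog_arm --pt "2.1 -3.5 0 0" --pt "2.1 -3.5 0 0" --pt "2.1 -3.5 0 0" --pt "1.0 -2.5 -1 0" --pt "0 0 0 0" --pt "0 0 0 0"

```text
time: 3.53
position: [0.5738, -0.218, 0.2329]
tcp_rot: [-12.5, 89.2, -8.4]
wrist_force: [-0.0, -0.2, 0.9]
finger_gap: 0.0583
```

```bash
python3 -c "
from h import *
st()
im=save('top','t1.png')[140:240,270:390];cv2.imwrite('pics/t1c.png',cv2.resize(im[:,:,::-1],None,fx=6,fy=6,interpolation=cv2.INTER_CUBIC))
im=save('scene','s1.png')[60:210,130:300];cv2.imwrite('pics/s1c.png',cv2.resize(im[:,:,::-1],None,fx=4,fy=4,interpolation=cv2.INTER_CUBIC))"
```

```text
t 3.53 pos [ 0.5738 -0.218   0.2329] x [ 0.013 -0.002 -1.   ] y [-0.071  0.997 -0.003] jawyaw 94.1 F [-0.  -0.2  0.9] gap 0.0583 q [-27.2  16.4  25.2  98.1   0.2 -31.3]
```

View pics/s1c.png

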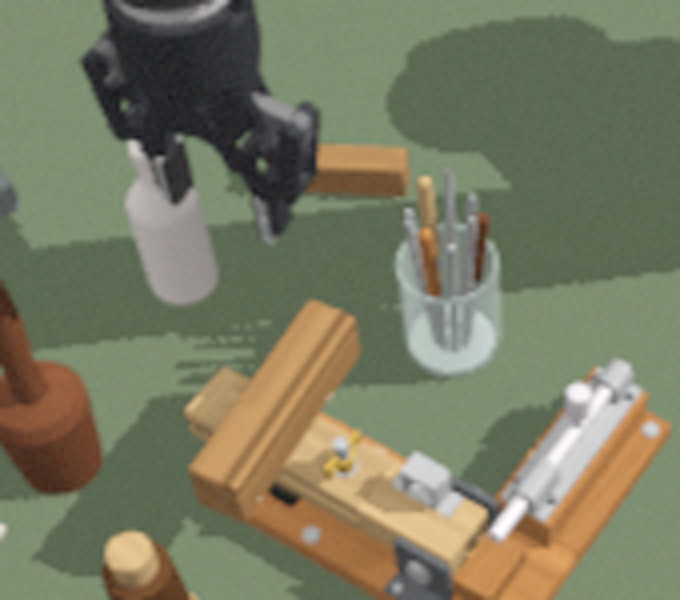

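View pics/t1c.png

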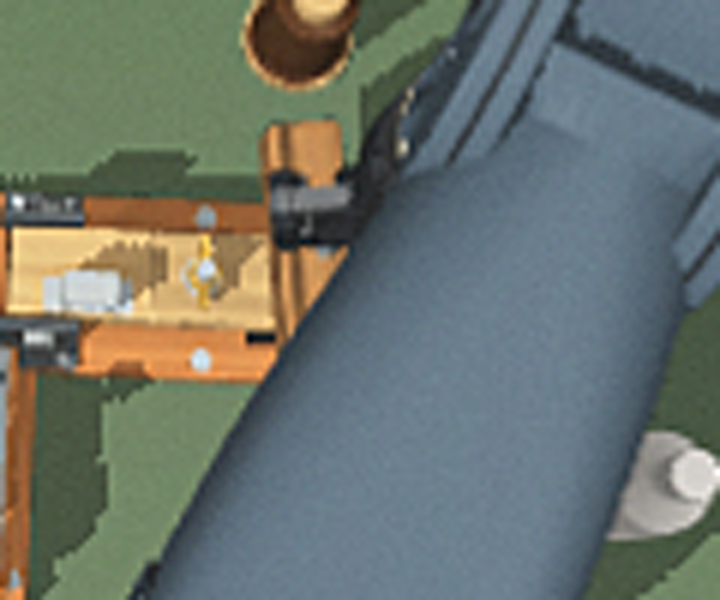

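```bash
cat > fit3.py <<'E'
from fit2 import *
def S(u,v): return ('scene',(130+u/4,60+v/4))
a,b,z=.08,.019,.106
run('bar',[(S(190,466),(a,-b,z)),(S(313,300),(-a,-b,z)),(S(359,326),(-a,b,z)),(S(240,516),(a,b,.061)),(S(197,506),(a,-b,.061))],[.58,-.2,0])
E
python3 fit3.py | grep bar
```

```text
bar [ 0.57729073 -0.20645227] 2.402516978786496 [[-0.3, -0.2], [-0.8, -0.0], [-1.5, -1.9], [-1.6, -0.4], [-0.3, -1.6], [0.4, -2.0]]
bar [ 0.58069078 -0.20390691] 1.437986456589693 [[-1.6, 0.6], [0.3, -0.3], [0.4, -1.7], [0.6, 2.7], [-0.3, -0.5]]
```

>>> jog_arm --pt "0.5 1.2 -3 -0.035" --pt "0 0 -3 0" --pt "0 0 -3 0" --pt "0 0 -2.5 0" --pt "0 0 0 0"

```text
time: 4.05
position: [0.5789, -0.1974, 0.1221]
tcp_rot: [-15.7, 88.6, -13.2]
wrist_force: [-1.3, 1.1, -1.8]
finger_gap: 0.0582
```

```bash
python3 -c "
from h import *
st()
im=save('scene','s2.png')[60:210,130:300];cv2.imwrite('pics/s2c.png',cv2.resize(im[:,:,::-1],None,fx=4,fy=4,interpolation=cv2.INTER_CUBIC))"
```

```text
t 4.05 pos [ 0.5789 -0.1974  0.1221] x [ 0.024 -0.006 -1.   ] y [-0.043  0.999 -0.007] jawyaw 92.5 F [-1.3  1.1 -1.8] gap 0.0582 q [-25.3  13.8   9.4  84.3   0.3 -27.8]
```

View pics/s2c.png

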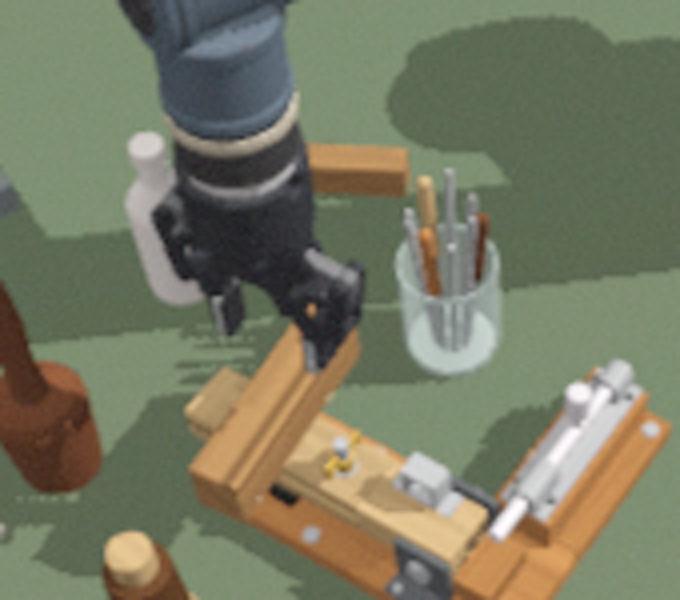

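>>> jog_arm --pt "0 -0.8 0 0" --pt "0 0 0 0"

```text
time: 4.27
position: [0.5809, -0.2047, 0.1291]
tcp_rot: [-18.3, 88.2, -15.7]
wrist_force: [-0.7, -0.2, -0.4]
finger_gap: 0.0578
```

```bash
python3 -c "
from h import *
st()
a=proj('scene',r.read_state()['position']);print(a,(a-[130,60])*4)"
```

```text
t 4.27 pos [ 0.5809 -0.2047  0.1291] x [ 0.031 -0.009 -0.999] y [-0.047  0.999 -0.01 ] jawyaw 92.7 F [-0.7 -0.2 -0.4] gap 0.0578 q [-25.8  13.9  10.3  84.6   0.3 -28.5]
[197.14179571 152.79566274] [268.56718285 371.18265094]
```

>>> jog_arm --pt "0 0 -1.5 0" --pt "0 0 -1.5 0" --pt "0 0 -1.2 0" --pt "0 0 -0.6 0" --pt "0 0 0 0" --pt "0 0 0 0"

```text
time: 4.77
position: [0.5896, -0.2093, 0.0959]
tcp_rot: [-22.5, 86.7, -19.8]
wrist_force: [0.3, -1.2, -0.8]
finger_gap: 0.0579
```

```bash
python3 -c "
from h import *
st()
im=save('scene','s3.png')[90:190,150:250];cv2.imwrite('pics/s3c.png',cv2.resize(im[:,:,::-1],None,fx=6,fy=6,interpolation=cv2.INTER_CUBIC))"
```

```text
t 4.77 pos [ 0.5896 -0.2093  0.0959] x [ 0.054 -0.02  -0.998] y [-0.046  0.999 -0.022] jawyaw 92.6 F [ 0.3 -1.2 -0.8] gap 0.0579 q [-25.9  13.8   6.4  79.3   0.3 -28.5]
```

View pics/s3c.png

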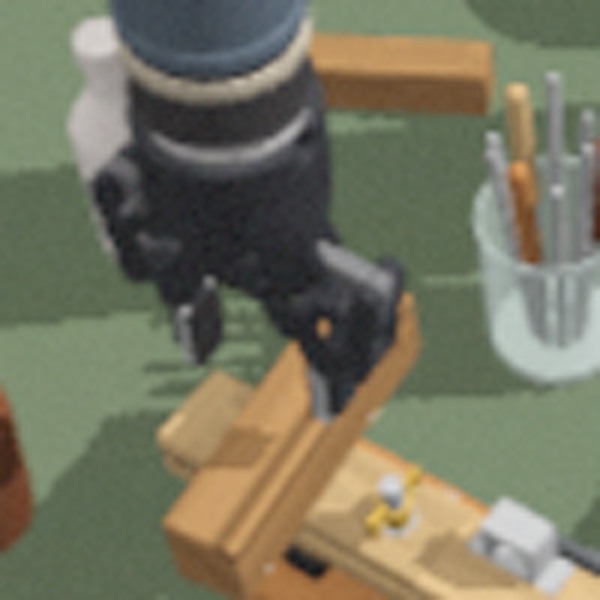

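>>> jog_arm --pt "0 0 0 0"

```text
time: 4.9
position: [0.5901, -0.2096, 0.0969]
tcp_rot: [-22.7, 86.6, -20.0]
wrist_force: [-0.7, 0.5, 0.4]
finger_gap: 0.0581
```

```bash
python3 -c "
from h import *
s=st();print(s['joint_positions'],s['qvel'])
r.grab_frame('scene');s=st();print(s['joint_positions'],s['qvel'])
"
```

```text
t 4.9 pos [ 0.5901 -0.2096  0.0969] x [ 0.056 -0.02  -0.998] y [-0.046  0.999 -0.023] jawyaw 92.6 F [-0.7  0.5  0.4] gap 0.0581 q [-25.9  13.8   6.5  79.3   0.3 -28.5]
[-25.88240199  13.76613766   6.45997352  79.31822955   0.34734857
 -28.5270148 ] [-0.11620743 -0.35996713  1.20729237  0.39414346 -0.06869604 -0.02252677]
t 4.95 pos [ 0.5904 -0.2097  0.0972] x [ 0.056 -0.021 -0.998] y [-0.046  0.999 -0.023] jawyaw 92.6 F [ 0.8 -1.   0.4] gap 0.0579 q [-25.9  13.8   6.5  79.3   0.3 -28.5]
[-25.88206083  13.75249431   6.48072771  79.30871437   0.34543287
 -28.52702004] [-0.03464432 -0.07304704 -0.05451936 -0.14302991  0.03019316 -0.01536807]
```

>>> jog_arm --pt "0 0 0 0" --pt "0 0 0 0" --pt "0 0 0 0" --pt "0 0 0 0"

```text
time: 5.28
position: [0.5913, -0.2102, 0.099]
tcp_rot: [-23.0, 86.4, -20.3]
wrist_force: [0.8, 0.4, 0.2]
finger_gap: 0.0584
```

```bash
python3 -c "
from h import *
s=st();print(s['joint_positions'],s['qvel'])
r.grab_frame('scene');s=st();print(s['joint_positions'],s['qvel'])
"
```

```text
t 5.28 pos [ 0.5913 -0.2102  0.099 ] x [ 0.059 -0.022 -0.998] y [-0.046  0.999 -0.024] jawyaw 92.6 F [0.8 0.4 0.2] gap 0.0584 q [-25.9  13.7   6.6  79.3   0.3 -28.5]
[-25.88143987  13.70821273   6.61986261  79.3461132    0.34592566
 -28.528159  ] [-0.11769924 -0.10249079  0.08919647  0.05987645 -0.00141405 -0.01557913]
t 5.33 pos [ 0.5913 -0.2102  0.099 ] x [ 0.059 -0.022 -0.998] y [-0.046  0.999 -0.024] jawyaw 92.6 F [-0.2  0.1  0.9] gap 0.0582 q [-25.9  13.7   6.6  79.3   0.3 -28.5]
[-25.88188879  13.70675975   6.62081566  79.34458326   0.34608759
 -28.52710366] [-2.50735999e-02  6.98209543e-05 -2.43269350e-01  4.02381859e-02
  3.30507691e-02 -6.88143433e-02]
```

>>> jog_arm --pt "0 0 2.5 0" --pt "0 0 2.5 0" --pt "0 0 2.5 0" --pt "0 0 2.5 0"

```text
time: 5.67
position: [0.5845, -0.2068, 0.1912]
tcp_rot: [-20.2, 87.6, -17.6]
wrist_force: [0.7, 0.7, -0.3]
finger_gap: 0.0583
```

```bash
python3 -c "
from h import *
s=st()
r.grab_frame('scene');s=st()
r.grab_frame('scene');s=st()
"
```

```text
t 5.67 pos [ 0.5845 -0.2068  0.1912] x [ 0.04  -0.013 -0.999] y [-0.046  0.999 -0.015] jawyaw 92.6 F [ 0.7  0.7 -0.3] gap 0.0583 q [-25.9  14.2  17.8  91.2   0.3 -28.5]
t 5.72 pos [ 0.587  -0.2081  0.1979] x [ 0.049 -0.017 -0.999] y [-0.046  0.999 -0.019] jawyaw 92.6 F [ 2.1 -1.3  4. ] gap 0.0578 q [-25.9  14.   18.3  91.3   0.3 -28.5]
t 5.77 pos [ 0.5875 -0.2083  0.1966] x [ 0.05  -0.018 -0.999] y [-0.046  0.999 -0.02 ] jawyaw 92.6 F [ 0.4 -0.3  0.9] gap 0.058 q [-25.9  14.   18.1  91.1   0.3 -28.5]
```

>>> jog_arm --pt "-0.4 0.2 -4 0"

```text
time: 5.85
position: [0.5899, -0.2095, 0.1668]
tcp_rot: [-23.8, 85.8, -21.1]
wrist_force: [0.4, -1.5, 1.5]
finger_gap: 0.0579
```

```bash
cat > w.py <<'E'
from h import *
import sys
for _ in range(int(sys.argv[1]) if len(sys.argv)>1 else 2): r.grab_frame('scene')
st()
E
python3 w.py
```

```text
t 5.95 pos [ 0.5761 -0.2026  0.1456] x [ 0.032 -0.009 -0.999] y [-0.046  0.999 -0.01 ] jawyaw 92.7 F [-2.   2.1 -3.9] gap 0.0582 q [-25.9  13.   11.2  86.3   0.3 -28.5]
```

>>> jog_arm --pt "-0.3 0 -4 0"

```text
time: 6.03
position: [0.578, -0.2046, 0.1208]
tcp_rot: [-20.0, 87.6, -17.3]
wrist_force: [1.4, -1.0, 3.2]
finger_gap: 0.0585
```

```bash
python3 w.py
```

```text
t 6.13 pos [ 0.5679 -0.1999  0.1061] x [ 0.014  0.    -1.   ] y [-0.046  0.999 -0.001] jawyaw 92.7 F [-1.   0.2 -2.4] gap 0.0579 q [-26.   13.3   7.   83.    0.3 -28.6]
```

```bash
python3 w.py 1
```

```text
t 6.18 pos [ 0.5713 -0.2015  0.1109] x [ 0.021 -0.004 -1.   ] y [-0.046  0.999 -0.005] jawyaw 92.7 F [0.3 0.1 0.5] gap 0.0575 q [-26.   13.2   7.5  83.1   0.3 -28.6]
```

>>> jog_arm --pt "1.0 -0.5 0 0"

```text
time: 6.27
position: [0.582, -0.2066, 0.1138]
tcp_rot: [-13.5, 88.6, -10.8]
wrist_force: [0.7, -0.4, 1.4]
finger_gap: 0.058
```

```bash
python3 w.py
```

```text
t 6.37 pos [ 0.5843 -0.2081  0.1142] x [ 0.027 -0.006 -1.   ] y [-0.046  0.999 -0.007] jawyaw 92.6 F [-0.9  0.   0.1] gap 0.0581 q [-26.   14.9   9.9  83.4   0.3 -28.6]
```

Small overshoots occur. I'll go down in smaller steps and let each one settle.

>>> jog_arm --pt "-0.3 0.1 -2.4 0"

```text
time: 6.45
position: [0.5877, -0.2101, 0.099]
tcp_rot: [-20.3, 87.5, -17.7]
wrist_force: [0.8, -0.6, 1.8]
finger_gap: 0.058
```

```bash
python3 w.py 3
```

```text
t 6.6 pos [ 0.5819 -0.2073  0.0915] x [ 0.027 -0.007 -1.   ] y [-0.046  0.999 -0.008] jawyaw 92.6 F [ 0.6  0.  -0.1] gap 0.0578 q [-26.   14.7   7.1  80.8   0.4 -28.7]
```

>>> jog_arm --pt "0 0 -2 0"

```text
time: 6.68
position: [0.5862, -0.2093, 0.0785]
tcp_rot: [-19.5, 87.8, -16.9]
wrist_force: [1.1, -0.3, 1.4]
finger_gap: 0.058
```

```bash
python3 w.py 3; python3 -c "
from h import *
im=save('scene','s4.png')[90:190,150:250];cv2.imwrite('pics/s4c.png',cv2.resize(im[:,:,::-1],None,fx=6,fy=6,interpolation=cv2.INTER_CUBIC))"
```

```text
t 6.83 pos [ 0.5817 -0.2072  0.0722] x [ 0.027 -0.006 -1.   ] y [-0.046  0.999 -0.007] jawyaw 92.6 F [0.4 0.  0.6] gap 0.0583 q [-26.   15.1   5.2  78.7   0.4 -28.7]
```

View pics/s4c.png

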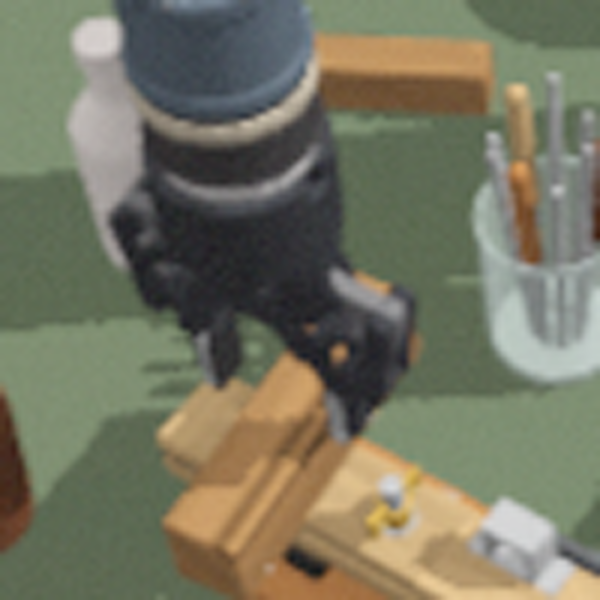

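The fingers straddle the bar, with the near tip at about (208,161) full-frame, so I close them.

>>> jog_arm --pt "0 0 0 0" --pt "0 0 0 0" --pt "0 0 0 0" --pt "0 0 0 0" --pt "0 0 0 0" --hand 0

```text
time: 7.3
position: [0.5854, -0.2089, 0.0794]
tcp_rot: [-19.0, 87.9, -16.4]
wrist_force: [0.0, -0.2, -0.7]
finger_gap: 0.0004
```

```bash
python3 w.py 1
```

```text
t 7.35 pos [ 0.5854 -0.2089  0.0795] x [ 0.036 -0.011 -0.999] y [-0.046  0.999 -0.012] jawyaw 92.6 F [ 0.7 -0.1 -1.1] gap 0.0002 q [-26.   14.8   5.8  78.9   0.4 -28.7]
```

```bash
python3 -c "
from h import *
im=save('scene','s5.png')[90:190,150:250];cv2.imwrite('pics/s5c.png',cv2.resize(im[:,:,::-1],None,fx=6,fy=6,interpolation=cv2.INTER_CUBIC))
im=save('top','t5.png')[130:240,270:390];cv2.imwrite('pics/t5c.png',cv2.resize(im[:,:,::-1],None,fx=6,fy=6,interpolation=cv2.INTER_CUBIC))
s=r.read_state()['position']
for c in('scene','top'):
  print(c,proj(c,s))
"
```

```text
scene [197.61100994 164.03765195]
top [321.53857513 184.28291414]
```

View pics/s5c.png

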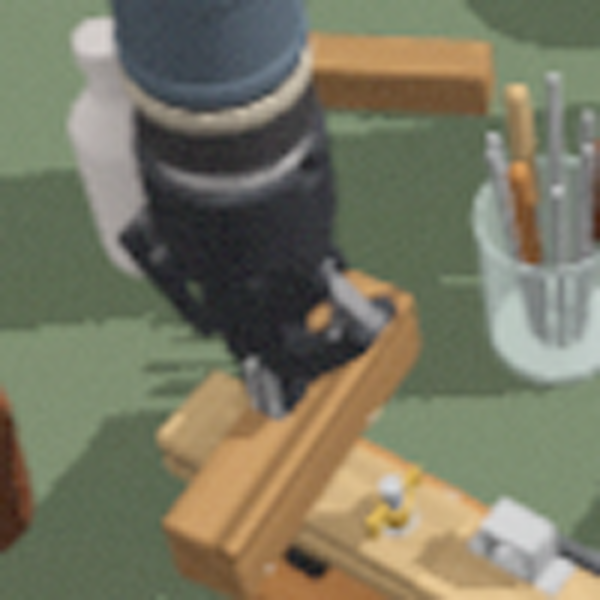

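View pics/t5c.png

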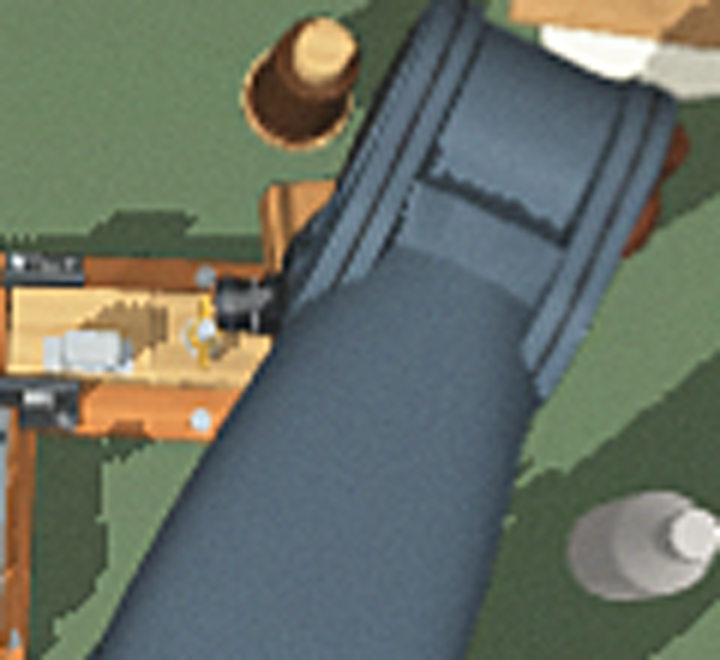

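```bash
python3 -c "
from h import *
for z in(.08,.09,.1,.106,.11,.12): print(z,unproj('scene',(195.8,157.5),z))
p=proj('top',(.171,.497,.197));print(p,p/.64)
p=proj('top',(.171,.497,.21));print(p,p/.64)
im=cv2.imread('pics/t0.png')[300:384,0:110];cv2.imwrite('pics/g0.png',cv2.resize(im,None,fx=6,fy=6,interpolation=cv2.INTER_CUBIC))
for n,p in(('s2',(.580,-.199,.125)),('s1',(.5738,-.218,.2329)),('s3',(.5896,-.2093,.0959))): print(n,proj('scene',p))
"
```

```text
0.08 [ 0.56996379 -0.22510323  0.08      ]
0.09 [ 0.57511944 -0.2198039   0.09      ]
0.1 [ 0.58027509 -0.21450457  0.1       ]
0.106 [ 0.58336848 -0.21132497  0.106     ]
0.11 [ 0.58543074 -0.20920524  0.11      ]
0.12 [ 0.59058639 -0.20390591  0.12      ]
[ 77.60214268 325.64382895] [121.25334793 508.81848274]
[ 75.40882761 326.59220185] [117.82629314 510.30031539]
s2 [199.32449458 154.32371797]
s1 [188.37255661 123.41888384]
s3 [195.63737856 161.5979486 ]
```

View pics/g0.png

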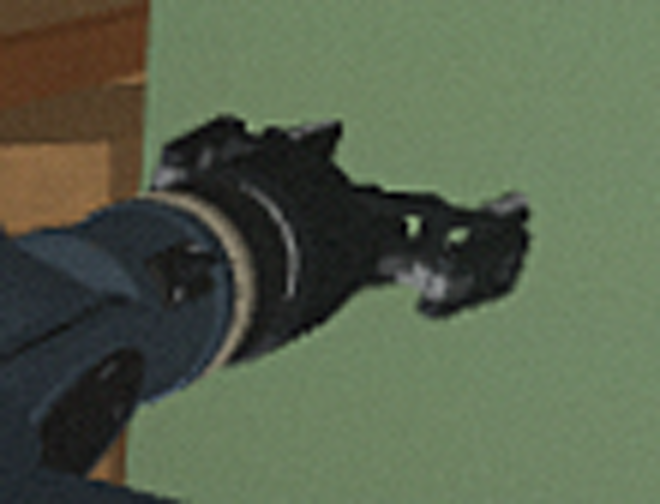

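Projected with the camera calibration, the shut tips lie about 28 mm higher than the reported z. The start picture shows the same offset. They closed just above the bar, and the bar has not moved. I'll open and redo the descent about 28 mm deeper, checking against images and force.

>>> jog_arm --pt "-0.2 0.1 2 0" --pt "-0.2 0.1 1 0" --hand 68

```text
time: 7.62
position: [0.5788, -0.2057, 0.1058]
tcp_rot: [-16.6, 88.3, -14.0]
wrist_force: [0.7, 0.3, 0.7]
finger_gap: 0.0234
```

```bash
python3 w.py 4
```

```text
t 7.82 pos [ 0.5782 -0.2054  0.1039] x [ 0.027 -0.006 -1.   ] y [-0.046  0.999 -0.008] jawyaw 92.6 F [-0.  -1.1  0. ] gap 0.0532 q [-26.   14.    7.6  82.    0.4 -28.7]
```

>>> jog_arm --pt "-0.2 0.1 -3.5 0"

```text
time: 7.9
position: [0.5821, -0.2073, 0.0765]
tcp_rot: [-20.4, 87.5, -17.8]
wrist_force: [1.7, -0.4, 0.8]
finger_gap: 0.0581
```

```bash
python3 w.py 3
```

```text
t 8.05 pos [ 0.572  -0.2024  0.0636] x [ 0.017 -0.002 -1.   ] y [-0.046  0.999 -0.002] jawyaw 92.6 F [ 0.2  0.2 -0.1] gap 0.0581 q [-26.   14.3   3.4  78.1   0.4 -28.7]
```

>>> jog_arm --pt "0.6 -0.3 -1.4 0"

```text
time: 8.13
position: [0.5798, -0.2061, 0.0532]
tcp_rot: [-12.5, 88.7, -9.9]
wrist_force: [0.9, -0.5, 0.5]
finger_gap: 0.0582
```

```bash
python3 w.py 3;python3 -c "
from h import *
im=save('scene','s6.png')[90:190,150:250];cv2.imwrite('pics/s6c.png',cv2.resize(im[:,:,::-1],None,fx=6,fy=6,interpolation=cv2.INTER_CUBIC))"
```

```text
t 8.28 pos [ 0.5775 -0.2052  0.0491] x [ 0.015 -0.001 -1.   ] y [-0.046  0.999 -0.001] jawyaw 92.6 F [-0.3 -0.4  0.8] gap 0.0582 q [-26.   15.7   3.4  76.9   0.4 -28.7]
```

View pics/s6c.png

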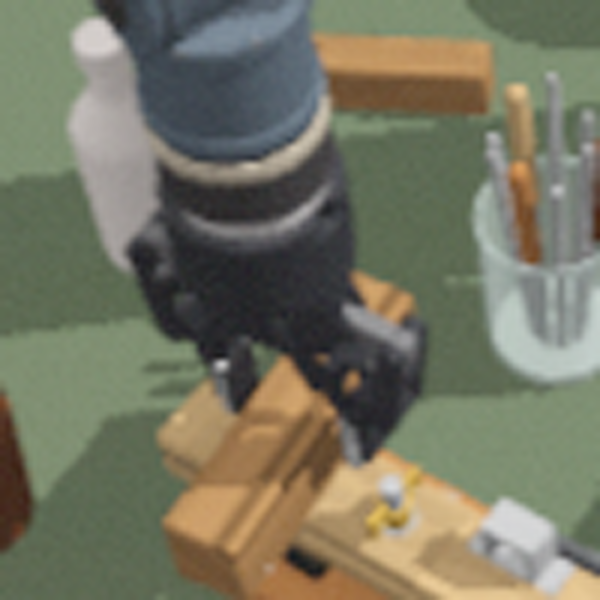

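>>> jog_arm --pt "0 0 -0.2 0" --pt "0 0 0 0" --pt "0 0 0 0" --hand 0

```text
time: 8.58
position: [0.5804, -0.2068, 0.0525]
tcp_rot: [-14.1, 88.7, -11.5]
wrist_force: [-0.5, 0.3, -1.7]
finger_gap: 0.037
```

```bash
python3 w.py 3;python3 -c "
from h import *
im=save('scene','s7.png')[90:190,150:250];cv2.imwrite('pics/s7c.png',cv2.resize(im[:,:,::-1],None,fx=6,fy=6,interpolation=cv2.INTER_CUBIC))"
```

```text
t 8.73 pos [ 0.5799 -0.2065  0.0517] x [ 0.021 -0.004 -1.   ] y [-0.046  0.999 -0.005] jawyaw 92.6 F [-0.1  0.  -2.2] gap 0.0369 q [-26.   15.6   3.6  76.8   0.3 -28.7]
```

View pics/s7c.png

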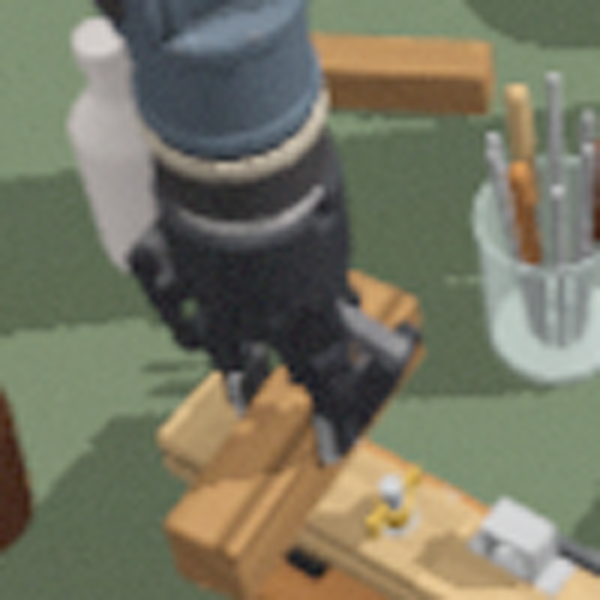

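>>> jog_arm --pt "0 0 2 0" --pt "0 0 3 0" --pt "0 0 3 0" --pt "0 0 3 0"

```text
time: 9.12
position: [0.5705, -0.2018, 0.1513]
tcp_rot: [104.8, 89.5, 107.4]
wrist_force: [-0.1, -0.3, -1.4]
finger_gap: 0.0366
```

```bash
python3 w.py 3;python3 -c "
from h import *
im=save('scene','s8.png')[70:200,130:290];cv2.imwrite('pics/s8c.png',cv2.resize(im[:,:,::-1],None,fx=4,fy=4,interpolation=cv2.INTER_CUBIC))"
```

```text
t 9.27 pos [ 0.5739 -0.2034  0.1552] x [ 0.007  0.003 -1.   ] y [-0.046  0.999  0.003] jawyaw 92.6 F [-0.2  0.1 -2.2] gap 0.0367 q [-26.   14.7  14.3  89.3   0.3 -28.7]
```

View pics/s8c.png

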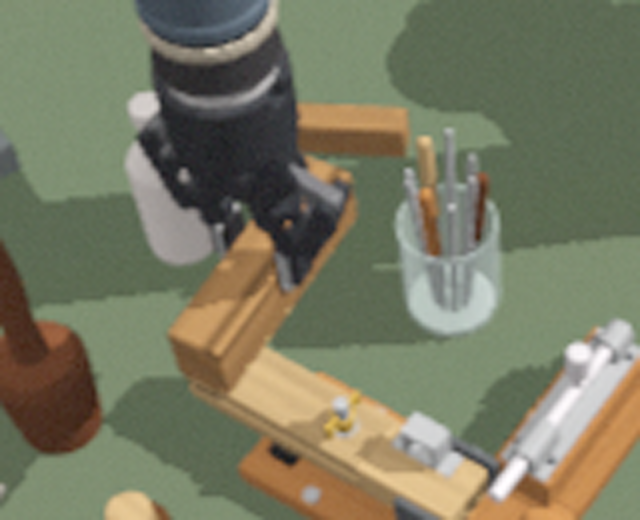

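>>> jog_arm --pt "-0.4 2.5 0.3 -0.02" --pt "-0.7 4 0.3 -0.02" --pt "-0.7 4 0 -0.02" --pt "-0.7 4 0 -0.02" --pt "-0.7 4 0 -0.02" --pt "-0.7 4 0 -0.02" --pt "-0.7 4 0 -0.02" --pt "-0.7 4 0 -0.02"

```text
time: 9.98
position: [0.5074, 0.1015, 0.1369]
tcp_rot: [170.4, 88.5, 162.5]
wrist_force: [0.7, -0.1, -3.0]
finger_gap: 0.0364
```

>>> jog_arm --pt "-0.7 4 0 0" --pt "-0.7 4 0 0" --pt "-0.7 4 0 0" --pt "-0.7 4 0 0" --pt "-0.5 3 0 0"

```text
time: 10.4
position: [0.4631, 0.2957, 0.1232]
tcp_rot: [-175.2, 87.4, 176.8]
wrist_force: [0.9, 0.2, -1.7]
finger_gap: 0.0369
```

```bash
python3 w.py 3
```

```text
t 10.55 pos [0.4633 0.2947 0.1229] x [-0.045  0.001 -0.999] y [ 0.135  0.991 -0.005] jawyaw 82.2 F [-0.6 -0.8 -2.7] gap 0.0368 q [24.7  8.7  3.7 87.3  1.1 32.5]
```

>>> jog_arm --pt "0.8 3.3 -1 0.01" --pt "0.8 3.3 -1 0.01"

```text
time: 10.72
position: [0.4788, 0.3553, 0.1021]
tcp_rot: [-165.2, 87.3, -172.1]
wrist_force: [0.7, -0.3, -2.1]
finger_gap: 0.0364
```

```bash
python3 w.py 3;python3 -c "
from h import *
im=save('scene','s9.png')[140:300,320:480];cv2.imwrite('pics/s9c.png',cv2.resize(im[:,:,::-1],None,fx=4,fy=4,interpolation=cv2.INTER_CUBIC))
im=save('top','t9.png')[160:280,90:230];cv2.imwrite('pics/t9c.png',cv2.resize(im[:,:,::-1],None,fx=5,fy=5,interpolation=cv2.INTER_CUBIC))"
```

```text
t 10.87 pos [0.4778 0.3556 0.0997] x [-0.05  -0.009 -0.999] y [ 0.118  0.993 -0.015] jawyaw 83.2 F [-0.8 -0.2 -2.2] gap 0.0365 q [29.6 16.5 10.1 86.3  1.  36.4]
```

View pics/s9c.png

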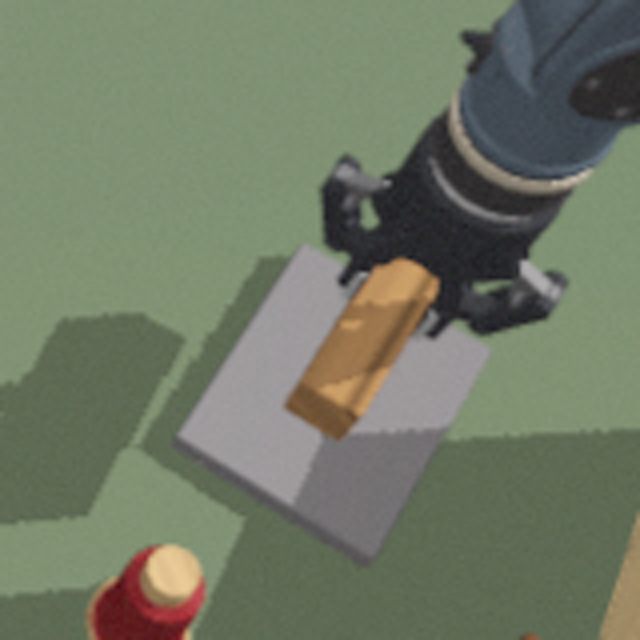

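View pics/t9c.png

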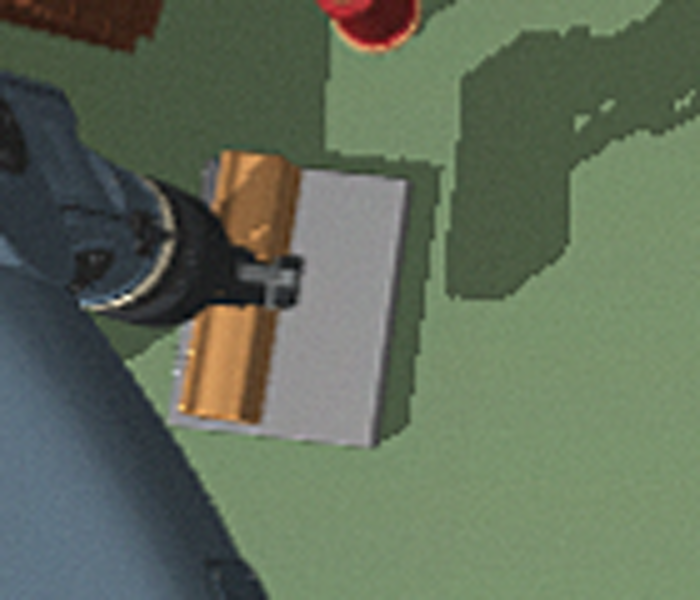

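>>> jog_arm --pt "0 0 -1.5 0" --pt "0 0 -1.5 0" --pt "0 0 -1.5 0"

```text
time: 11.22
position: [0.4835, 0.3516, 0.0631]
tcp_rot: [-167.9, 87.9, -175.2]
wrist_force: [0.6, -0.2, -2.1]
finger_gap: 0.0366
```

```bash
python3 w.py 3
```

```text
t 11.37 pos [0.4814 0.3508 0.0612] x [-0.041 -0.006 -0.999] y [ 0.126  0.992 -0.011] jawyaw 82.8 F [-0.7 -0.6 -1.3] gap 0.0366 q [29.1 16.5  5.7 81.4  0.9 36.3]
```

>>> jog_arm --pt "0 0.5 3 0"

```text
time: 11.45
position: [0.4768, 0.3515, 0.0848]
tcp_rot: [-159.0, 86.8, -166.3]
wrist_force: [-0.6, -1.1, -2.9]
finger_gap: 0.0364
```

```bash
python3 w.py 3
```

```text
t 11.6 pos [0.4844 0.3569 0.0956] x [-0.034 -0.001 -0.999] y [ 0.127  0.992 -0.006] jawyaw 82.7 F [ 0.3  0.9 -2.5] gap 0.0367 q [29.5 16.2  9.3 84.8  0.9 36.7]
```

>>> jog_arm --pt "0 0 -4 0" --pt "0 0 0 0"

```text
time: 11.77
position: [0.4832, 0.3553, 0.0541]
tcp_rot: [-169.5, 88.1, -176.8]
wrist_force: [-4.3, -3.8, -8.0]
finger_gap: 0.0368
```

```bash
python3 w.py 3
```

```text
t 11.92 pos [0.4927 0.361  0.0673] x [-0.013  0.01  -1.   ] y [0.127 0.992 0.008] jawyaw 82.7 F [ 0.1  0.6 -1.4] gap 0.0369 q [29.4 16.4  6.3 80.3  0.9 36.7]
```

>>> jog_arm --pt "-0.9 -0.3 2.5 0"

```text
time: 12.0
position: [0.4835, 0.3572, 0.0895]
tcp_rot: [162.6, 88.9, 155.3]
wrist_force: [-0.0, 0.4, -3.6]
finger_gap: 0.0366
```

```bash
python3 w.py 3
```

```text
t 12.15 pos [0.4879 0.3604 0.0987] x [-0.003  0.016 -1.   ] y [0.127 0.992 0.016] jawyaw 82.7 F [ 1.  -0.5 -1.3] gap 0.0367 q [29.6 14.4  7.5 82.8  0.9 36.9]
```

>>> jog_arm --pt "-0.3 0 -3.5 0" --pt "0 0 0 0"

```text
time: 12.32
position: [0.4867, 0.3613, 0.0652]
tcp_rot: [91.5, 88.9, 84.3]
wrist_force: [-4.9, -3.1, -7.6]
finger_gap: 0.0369
```

```bash
python3 w.py 3
```

```text
t 12.47 pos [0.4946 0.3656 0.0761] x [ 0.019  0.028 -0.999] y [0.126 0.992 0.03 ] jawyaw 82.7 F [ 0.5  0.1 -1.5] gap 0.0369 q [29.7 14.3  4.8 78.7  0.9 37. ]
```

>>> jog_arm --pt "-0.6 -0.2 -2.5 0"

```text
time: 12.55
position: [0.4961, 0.3675, 0.0602]
tcp_rot: [54.1, 87.1, 46.8]
wrist_force: [1.1, 1.4, 0.2]
finger_gap: 0.0369
```

```bash
python3 w.py 3
```

```text
t 12.7 pos [0.4886 0.3635 0.0516] x [ 0.018  0.028 -0.999] y [0.126 0.992 0.03 ] jawyaw 82.7 F [ 0.6  0.6 -2.1] gap 0.0365 q [29.9 14.   1.6 75.9  0.9 37.1]
```

>>> jog_arm --pt "-0.4 -0.2 -2 0"

```text
time: 12.78
position: [0.4901, 0.3645, 0.0384]
tcp_rot: [56.4, 87.4, 49.1]
wrist_force: [1.6, 1.2, -1.1]
finger_gap: 0.0369
```

```bash
python3 w.py 3
```

```text
t 12.93 pos [0.4844 0.3614 0.0319] x [ 0.017  0.027 -0.999] y [0.126 0.992 0.029] jawyaw 82.7 F [-0.4 -0.4 -1.9] gap 0.0367 q [29.9 14.  -0.7 73.7  0.8 37.2]
```

Bar underside is at about 41 mm, with roughly 20 mm to go.

>>> jog_arm --pt "-0.3 -0.1 -1.4 0"

```text
time: 13.02
position: [0.4855, 0.3626, 0.0229]
tcp_rot: [58.7, 87.7, 51.4]
wrist_force: [0.4, 0.8, -0.3]
finger_gap: 0.0368
```

```bash
python3 w.py 3;python3 -c "
from h import *
im=save('scene','s10.png')[140:300,320:480];cv2.imwrite('pics/s10c.png',cv2.resize(im[:,:,::-1],None,fx=4,fy=4,interpolation=cv2.INTER_CUBIC))"
```

```text
t 13.17 pos [0.4815 0.3604 0.0185] x [ 0.017  0.027 -0.999] y [0.126 0.992 0.029] jawyaw 82.7 F [ 0.6 -0.2 -2.8] gap 0.0368 q [29.9 14.  -2.2 72.2  0.8 37.2]
```

View pics/s10c.png

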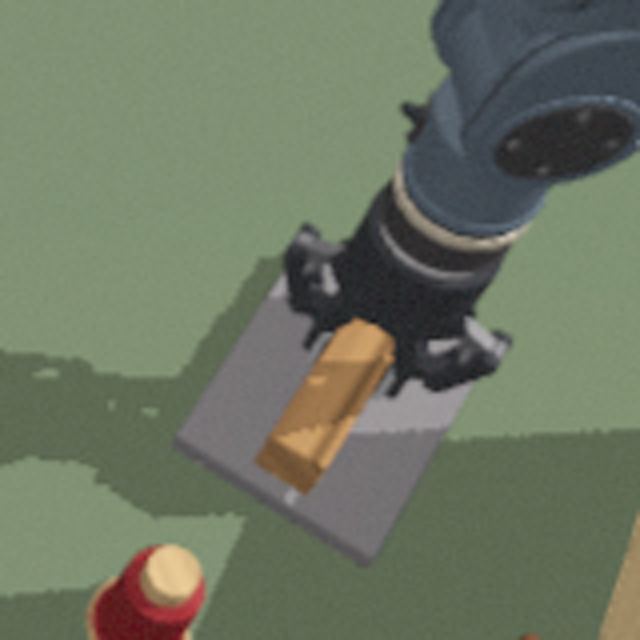

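>>> jog_arm --pt "0 0 -0.6 0"

```text
time: 13.3
position: [0.484, 0.3618, 0.0156]
tcp_rot: [60.9, 87.9, 53.6]
wrist_force: [0.1, -1.0, -2.2]
finger_gap: 0.0366
```

```bash
python3 w.py 2
```

```text
t 13.4 pos [0.4825 0.3609 0.0133] x [ 0.019  0.028 -0.999] y [0.126 0.992 0.03 ] jawyaw 82.7 F [ 0.6 -0.1 -3.1] gap 0.0369 q [29.9 14.2 -2.6 71.5  0.8 37.2]
```

>>> jog_arm --pt "0 0 -0.3 0"

```text
time: 13.48
position: [0.4832, 0.3613, 0.0112]
tcp_rot: [62.3, 88.0, 55.1]
wrist_force: [0.1, -0.0, -1.6]
finger_gap: 0.0367
```

```bash
python3 w.py 2
```

```text
t 13.58 pos [0.4832 0.3612 0.0109] x [ 0.02   0.028 -0.999] y [0.126 0.992 0.031] jawyaw 82.7 F [ 0.7 -0.  -2.1] gap 0.0366 q [29.9 14.3 -2.7 71.1  0.8 37.2]
```

>>> jog_arm --pt "0 0 -0.3 0"

```text
time: 13.67
position: [0.4834, 0.3614, 0.0106]
tcp_rot: [61.2, 88.0, 54.0]
wrist_force: [-8.7, -4.3, 20.6]
finger_gap: 0.0365
```

```bash
python3 w.py 2
```

```text
t 13.77 pos [0.4834 0.3614 0.0107] x [ 0.021  0.029 -0.999] y [0.126 0.992 0.031] jawyaw 82.7 F [-4.5 -2.4  7.8] gap 0.0366 q [29.9 14.3 -2.8 71.   0.8 37.2]
```

>>> jog_arm --pt "0 0 -0.2 0"

```text
time: 13.85
position: [0.4836, 0.3615, 0.0107]
tcp_rot: [59.6, 87.9, 52.4]
wrist_force: [-1.5, -0.8, 3.1]
finger_gap: 0.0366
```

```bash
python3 w.py 2
```

```text
t 13.95 pos [0.4836 0.3615 0.0107] x [ 0.022  0.029 -0.999] y [0.126 0.992 0.032] jawyaw 82.7 F [-2.7 -2.7  7.6] gap 0.0367 q [29.9 14.2 -2.9 71.   0.8 37.2]
```

Contact came at z 0.0107, matching the prediction, so I release.

>>> jog_arm --pt "0 0 0 0" --pt "0 0 0 0" --pt "0 0 0 0" --pt "0 0 0 0" --hand 75

```text
time: 14.28
position: [0.4852, 0.3625, 0.012]
tcp_rot: [57.8, 87.7, 50.5]
wrist_force: [-0.3, -0.5, -0.5]
finger_gap: 0.0641
```

>>> jog_arm --pt "0 0 2 0" --pt "0 0 3 0" --pt "0 0 4 0" --pt "0 0 4 0" --pt "0 0 4 0"

```text
time: 14.7
position: [0.4745, 0.3561, 0.17]
tcp_rot: [101.8, 89.1, 94.6]
wrist_force: [0.4, 0.2, -0.1]
finger_gap: 0.0636
```

```bash
python3 w.py 2;python3 -c "
from h import *
im=save('scene','s11.png');i=im[100:300,300:500];cv2.imwrite('pics/s11c.png',cv2.resize(i[:,:,::-1],None,fx=3,fy=3,interpolation=cv2.INTER_CUBIC))
i=im[90:260,130:320];cv2.imwrite('pics/s11d.png',cv2.resize(i[:,:,::-1],None,fx=3.5,fy=3.5,interpolation=cv2.INTER_CUBIC))
im=save('top','t11.png')[130:260,230:400];cv2.imwrite('pics/t11c.png',cv2.resize(im[:,:,::-1],None,fx=4.5,fy=4.5,interpolation=cv2.INTER_CUBIC))"
```

```text
t 14.8 pos [0.4795 0.3591 0.1789] x [ 0.014  0.025 -1.   ] y [0.127 0.992 0.027] jawyaw 82.7 F [0.2 0.6 1.2] gap 0.0642 q [29.9 11.9 13.7 90.4  0.8 37.2]
```

View pics/s11c.png

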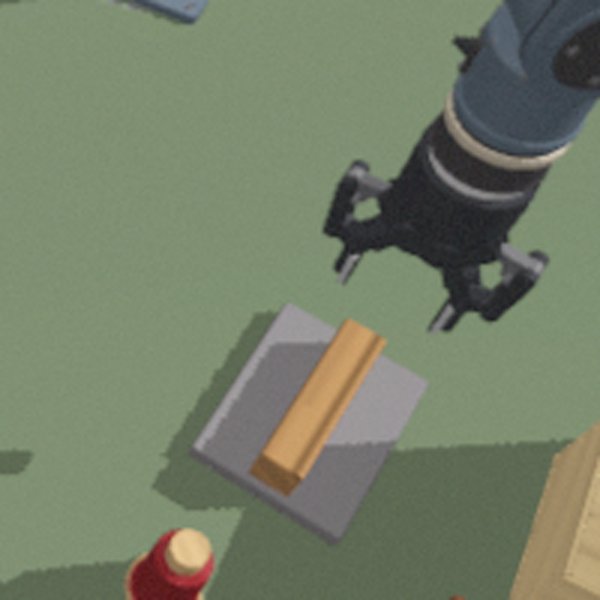

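View pics/s11d.png

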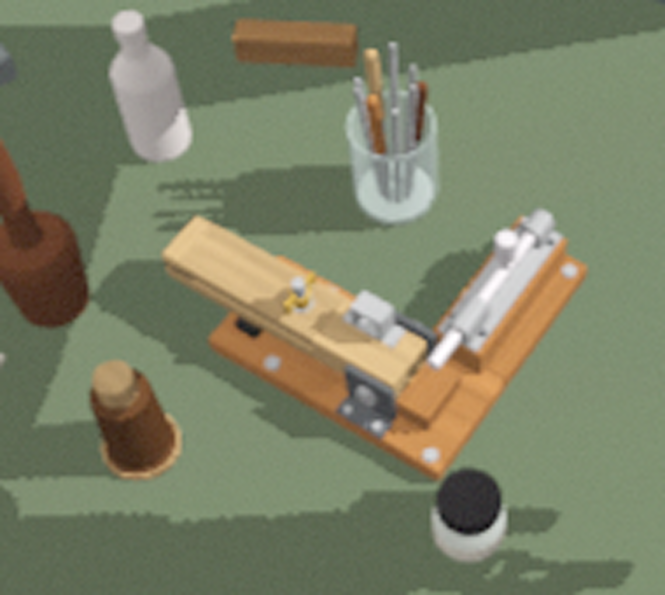

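View pics/t11c.png

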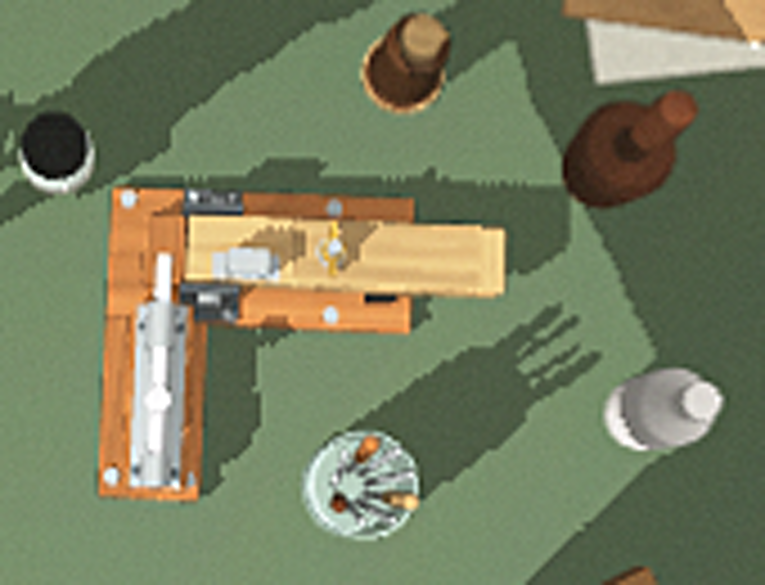

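The bar lies flat on the slab, inside its edges, and all bystanders are where they were. In the top crop, the knob is at (158,398) and the far board corners are at (413,198) and (411,332). I refit the clamp with these.

```bash
sed -i 's/^def X/obs+=[(T(413,198),(.05,-.15,.018)),(T(411,332),(-.05,-.15,.018)),(S(210,342),(.05,-.15,.018)),(S(197,216),(-.024,-.21,.061)),(S(163,262),(.024,-.21,.061))]\ndef X/; s/S(507,243)/S(506,240)/' fit.py
cat >> fit.py <<'E'
for t in (0,.02,.045): print('knob at',t,proj('top',X(q,(-.135+t,.034,.105))),proj('scene',X(q,(-.135+t,.034,.105))))
print('obs knob',T(158,399)[1],S(506,238)[1])
E
python3 fit.py
```

```text
clamp [ 0.58751448 -0.06610746] -2.7613637177798838
[[-1.2, -0.7], [-1.1, 0.1], [-0.8, 0.5], [-0.3, -0.7], [-0.1, -1.0], [-0.1, -0.3], [0.4, -1.6], [-0.4, -0.4], [-0.6, -0.3], [-1.2, -1.5], [-0.5, -1.5], [-1.3, -3.0]]
knob [ 0.47487484 -0.02978314  0.105     ] local -0.11425882727401673 0.030855586589275792
knob [ 0.48029171 -0.02543051  0.105     ] local -0.10905793731392652 0.035464129654239195
grip (np.float64(0.5786018816914098), np.float64(-0.2508926455958126), 0.045)
knob at 0 [263.79596716 225.6165395 ] [279.13705992 151.74201309]
knob at 0.02 [264.07551704 219.08526213] [275.26926369 156.81065672]
knob at 0.045 [264.4230184 210.9580796] [270.34950421 163.25788542]
obs knob (265.1111111111111, 218.66666666666669) (274.57142857142856, 158.0)
```

>>> jog_arm --pt "0.3 -2.5 0.3 0.01" --pt "0.3 -4 0.3 0.01" --pt "0.3 -4 0.3 0.01" --pt "0.3 -4 0.3 0.01" --pt "0.3 -4 0.3 0.01" --pt "0.3 -4 0.3 0.01" --pt "0.3 -4 0.3 0.01" --pt "0.3 -4 0.3 0.01" --hand 0

```text
time: 15.57
position: [0.4895, 0.0478, 0.1749]
tcp_rot: [149.7, 88.2, 148.2]
wrist_force: [1.1, -0.6, 0.2]
finger_gap: 0.0
```

```bash
python3 w.py 3
```

```text
t 15.72 pos [0.4901 0.0467 0.175 ] x [-0.026  0.016 -1.   ] y [0.034 0.999 0.015] jawyaw 88.1 F [-0.2  0.3 -0.1] gap 0.0001 q [-3.  -0.6 -0.2 91.9  0.9 -1.1]
```

>>> jog_arm --pt "1 -3.7 -2 0" --pt "1 -3.7 -2 0"

```text
time: 15.88
position: [0.5101, -0.0181, 0.1387]
tcp_rot: [137.3, 88.3, 135.9]
wrist_force: [1.0, -0.6, -0.8]
finger_gap: -0.0
```

```bash
python3 w.py 3
```

```text
t 16.03 pos [ 0.5079 -0.0194  0.1358] x [-0.029  0.022 -0.999] y [0.032 0.999 0.021] jawyaw 88.2 F [ 0.6  0.2 -0. ] gap -0.0001 q [-10.4   2.   -2.   87.8   0.9  -8.6]
```

>>> jog_arm --pt "-0.2 0 -3 0" --pt "0 0 0 0"

```text
time: 16.2
position: [0.5014, -0.016, 0.1006]
tcp_rot: [148.2, 87.3, 146.5]
wrist_force: [-3.2, 0.5, -3.1]
finger_gap: 0.0
```

```bash
python3 w.py 3;python3 -c "
from h import *
im=save('scene','s12.png')[90:200,200:320];cv2.imwrite('pics/s12c.png',cv2.resize(im[:,:,::-1],None,fx=5.5,fy=5.5,interpolation=cv2.INTER_CUBIC))
im=save('top','t12.png')[130:260,230:400];cv2.imwrite('pics/t12c.png',cv2.resize(im[:,:,::-1],None,fx=4.5,fy=4.5,interpolation=cv2.INTER_CUBIC))
p=r.read_state()['position']+[0,0,.028];print(proj('scene',p),proj('top',p))"
```

```text
t 16.35 pos [ 0.5109 -0.0176  0.112 ] x [-0.017  0.022 -1.   ] y [0.029 0.999 0.021] jawyaw 88.3 F [ 0.5 -0.5  1.2] gap 0.0003 q [-10.2   1.8  -4.9  84.4   1.   -8.6]
[271.22543184 160.30683048] [261.24197595 205.42666029]
```

View pics/s12c.png

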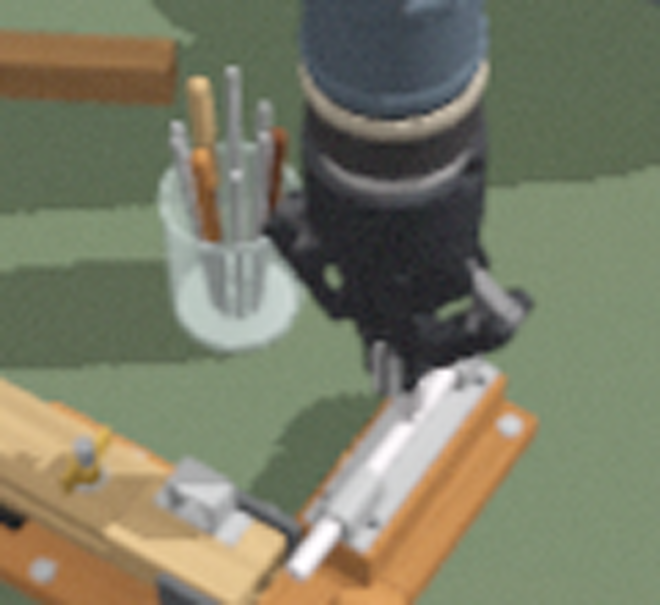

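View pics/t12c.png

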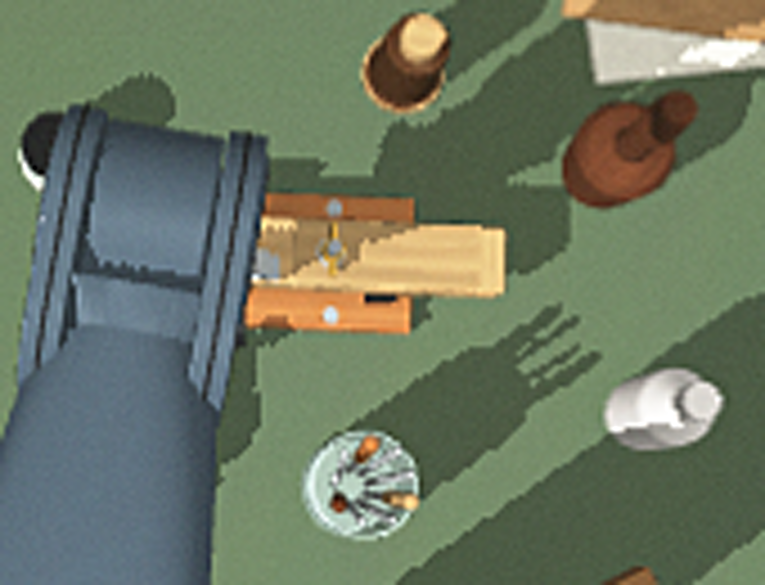

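>>> jog_arm --pt "0.4 -1.0 -2.5 0"

```text
time: 16.53
position: [0.5224, -0.0277, 0.097]
tcp_rot: [86.6, 88.9, 85.1]
wrist_force: [0.5, -0.4, 0.3]
finger_gap: -0.0001
```

```bash
python3 w.py 3
```

```text
t 16.68 pos [ 0.5172 -0.0283  0.0901] x [-0.012  0.021 -1.   ] y [0.03  0.999 0.02 ] jawyaw 88.3 F [ 0.  -0.6  0.6] gap 0.0001 q [-11.2   2.8  -6.4  81.7   1.   -9.6]
```

>>> jog_arm --pt "0.4 -0.2 -2.2 0"

```text
time: 16.77
position: [0.5253, -0.0304, 0.0743]
tcp_rot: [97.8, 88.9, 96.2]
wrist_force: [0.8, -0.1, 1.1]
finger_gap: -0.0001
```

```bash
python3 w.py 3;python3 -c "
from h import *
im=save('scene','s13.png')[90:200,200:320];cv2.imwrite('pics/s13c.png',cv2.resize(im[:,:,::-1],None,fx=5.5,fy=5.5,interpolation=cv2.INTER_CUBIC))"
```

```text
t 16.92 pos [ 0.5206 -0.0298  0.0683] x [-0.014  0.021 -1.   ] y [0.029 0.999 0.021] jawyaw 88.3 F [-0.3  0.4  0.1] gap 0.0002 q [-11.3   3.9  -7.8  79.3   1.   -9.7]
```

View pics/s13c.png

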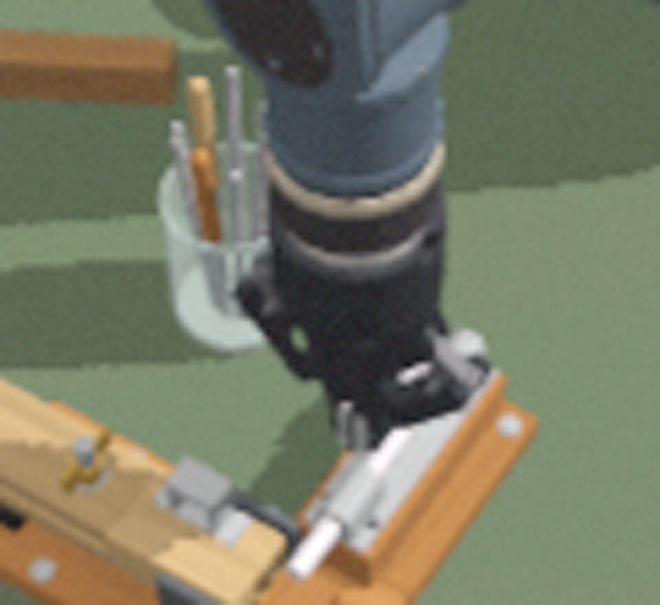

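>>> jog_arm --pt "-0.2 0.1 -1.0 0"

```text
time: 17.05
position: [0.5217, -0.0293, 0.0624]
tcp_rot: [109.7, 88.8, 108.0]
wrist_force: [1.1, -0.8, -0.1]
finger_gap: 0.0002
```

```bash
python3 w.py 3
```

```text
t 17.2 pos [ 0.5186 -0.0286  0.059 ] x [-0.013  0.021 -1.   ] y [0.029 0.999 0.021] jawyaw 88.3 F [-0.  -0.3  0.1] gap -0.0004 q [-11.3   3.8  -9.   78.2   1.   -9.6]
```

>>> jog_arm --pt "-1.5 0 0 0"

```text
time: 17.28
position: [0.5056, -0.0288, 0.0595]
tcp_rot: [117.7, 88.7, 116.1]
wrist_force: [1.0, 0.4, 0.9]
finger_gap: 0.0
```

```bash
python3 w.py 2
```

```text
t 17.38 pos [ 0.5021 -0.0283  0.0591] x [-0.015  0.021 -1.   ] y [0.029 0.999 0.021] jawyaw 88.3 F [ 0.7 -0.5  0.2] gap -0.0 q [-11.6   1.4 -11.4  78.2   1.   -9.9]
```

>>> jog_arm --pt "-1.0 0.05 0 0"

```text
time: 17.47
position: [0.4941, -0.0281, 0.0597]
tcp_rot: [119.4, 88.7, 117.7]
wrist_force: [3.0, -0.4, -0.9]
finger_gap: -0.0001
```

```bash
python3 w.py 2
```

```text
t 17.57 pos [ 0.4922 -0.0278  0.0597] x [-0.013  0.021 -1.   ] y [0.029 0.999 0.021] jawyaw 88.3 F [-0.4  1.7 -0.7] gap -0.0001 q [-11.8  -0.1 -12.9  78.2   1.  -10.1]
```

>>> jog_arm --pt "-1.0 0.05 -0.1 0"

```text
time: 17.65
position: [0.4854, -0.0277, 0.0597]
tcp_rot: [112.3, 88.7, 110.6]
wrist_force: [3.0, -0.9, 0.6]
finger_gap: 0.0002
```

```bash
python3 w.py 2
```

```text
t 17.75 pos [ 0.4828 -0.0275  0.0594] x [-0.012  0.021 -1.   ] y [0.029 0.999 0.02 ] jawyaw 88.3 F [0.3 0.7 0. ] gap 0.0004 q [-12.   -1.6 -14.4  78.1   1.  -10.3]
```

>>> jog_arm --pt "-0.8 0.05 0 0"

```text
time: 17.83
position: [0.477, -0.0272, 0.0598]
tcp_rot: [113.3, 88.7, 111.6]
wrist_force: [3.3, -0.1, -2.5]
finger_gap: -0.0001
```

```bash
python3 w.py 2
```

```text
t 17.93 pos [ 0.4748 -0.027   0.0597] x [-0.011  0.021 -1.   ] y [0.029 0.999 0.02 ] jawyaw 88.3 F [ 1.1 -0.6 -0.4] gap 0.0 q [-12.1  -2.9 -15.6  78.2   1.  -10.4]
```

>>> jog_arm --pt "-0.5 0 0 0"

```text
time: 18.02
position: [0.4742, -0.027, 0.0602]
tcp_rot: [98.6, 88.8, 97.0]
wrist_force: [18.1, 0.8, -10.7]
finger_gap: 0.0
```

```bash
python3 w.py 2;python3 -c "
from h import *
im=save('scene','s14.png')[90:200,200:320];cv2.imwrite('pics/s14c.png',cv2.resize(im[:,:,::-1],None,fx=5.5,fy=5.5,interpolation=cv2.INTER_CUBIC))"
```

```text
t 18.12 pos [ 0.4744 -0.027   0.0604] x [-0.002  0.021 -1.   ] y [0.029 0.999 0.021] jawyaw 88.3 F [10.4  0.5 -5.9] gap 0.0002 q [-12.2  -3.6 -16.2  77.8   1.2 -10.6]
```

View pics/s14c.png

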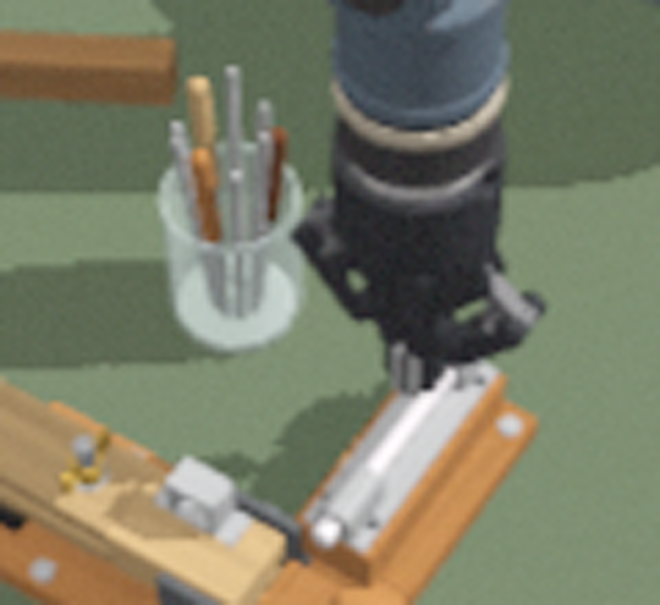

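The bolt's back stop was hit at the predicted x (18 N), so it is drawn right back. Next I retreat, turn the jaws to the hinge direction, and go to the clam's free end.

>>> jog_arm --pt "0.5 0 2 0" --pt "1.0 0 3 -0.12" --pt "1.5 0 3 -0.12" --pt "1.5 0 3 -0.12" --pt "1.5 -1 0 -0.12" --pt "1.5 -3 0 -0.12" --pt "1.5 -3 0 -0.12" --pt "1 -3 0 -0.12" --hand 85

```text
time: 18.83
position: [0.571, -0.1222, 0.1736]
tcp_rot: [120.6, 88.1, 69.4]
wrist_force: [-0.5, 0.8, -0.9]
finger_gap: 0.0727
```

>>> jog_arm --pt "0.3 -3 0 -0.12" --pt "0 -3 0 -0.12" --pt "0 -3 0 -0.12" --pt "0 -3 0 -0.12" --pt "0 -2 0 -0.12" --pt "0 -1 0 -0.1"

```text
time: 19.33
position: [0.5715, -0.2818, 0.1696]
tcp_rot: [138.7, 88.4, 45.2]
wrist_force: [-0.8, 0.5, -0.1]
finger_gap: 0.0724
```

```bash
python3 w.py 2;python3 -c "
from h import *
im=save('scene','s15.png')[70:210,130:300];cv2.imwrite('pics/s15c.png',cv2.resize(im[:,:,::-1],None,fx=4,fy=4,interpolation=cv2.INTER_CUBIC))"
```

```text
t 19.43 pos [ 0.5714 -0.2811  0.1693] x [ 0.02   0.021 -1.   ] y [ 0.998 -0.055  0.019] jawyaw -3.2 F [-1.4  1.1  0.7] gap 0.0726 q [-33.1  19.1  21.3  91.9   1.6  60. ]
```

View pics/s15c.png

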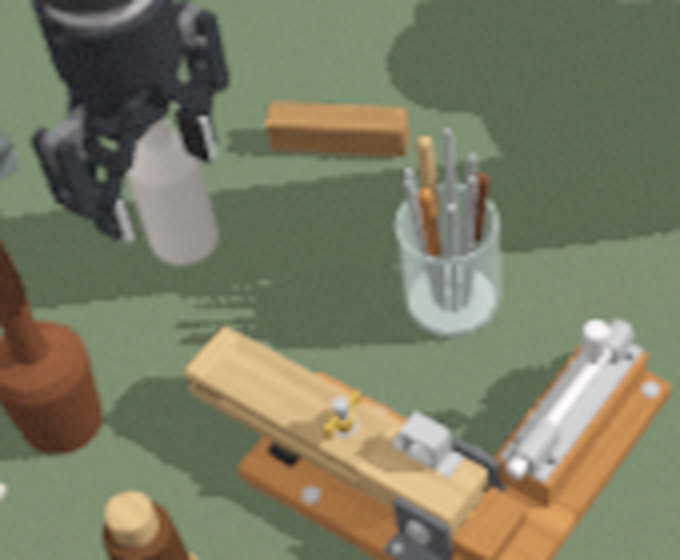

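>>> jog_arm --pt "0.5 2.7 -4 0"

```text
time: 19.57
position: [0.5798, -0.2616, 0.1437]
tcp_rot: [114.3, 88.0, 21.3]
wrist_force: [2.6, -0.9, 2.2]
finger_gap: 0.0731
```

```bash
python3 w.py 3
```

```text
t 19.72 pos [ 0.5719 -0.2513  0.1295] x [ 0.009  0.03  -1.   ] y [ 0.999 -0.046  0.007] jawyaw -2.7 F [-0.8 -0.6  0.7] gap 0.0725 q [-30.8  17.9  15.2  87.8   1.7  61.8]
```

>>> jog_arm --pt "0.3 0 -3.5 0"

```text
time: 19.8
position: [0.5802, -0.2534, 0.104]
tcp_rot: [134.9, 88.2, 42.4]
wrist_force: [2.8, -1.9, 2.8]
finger_gap: 0.0726
```

```bash
python3 w.py 3
```

```text
t 19.95 pos [ 0.573  -0.2492  0.0922] x [ 0.003  0.033 -0.999] y [ 0.999 -0.044  0.002] jawyaw -2.5 F [-0.8  0.4  0.1] gap 0.0723 q [-30.6  18.6  11.8  84.1   1.7  61.9]
```

>>> jog_arm --pt "0.7 -0.2 -2 0"

```text
time: 20.03
position: [0.5839, -0.2534, 0.0803]
tcp_rot: [155.7, 88.3, 63.3]
wrist_force: [1.3, -0.5, 2.1]
finger_gap: 0.0725
```

```bash
python3 w.py 3;python3 -c "
from h import *
im=save('scene','s16.png')[70:210,130:300];cv2.imwrite('pics/s16c.png',cv2.resize(im[:,:,::-1],None,fx=4,fy=4,interpolation=cv2.INTER_CUBIC))"
```

```text
t 20.18 pos [ 0.5811 -0.2518  0.0744] x [ 0.005  0.032 -0.999] y [ 0.999 -0.043  0.003] jawyaw -2.5 F [ 0.3 -0.5  0.8] gap 0.0725 q [-30.4  19.9  11.5  82.3   1.7  62. ]
```

View pics/s16c.png

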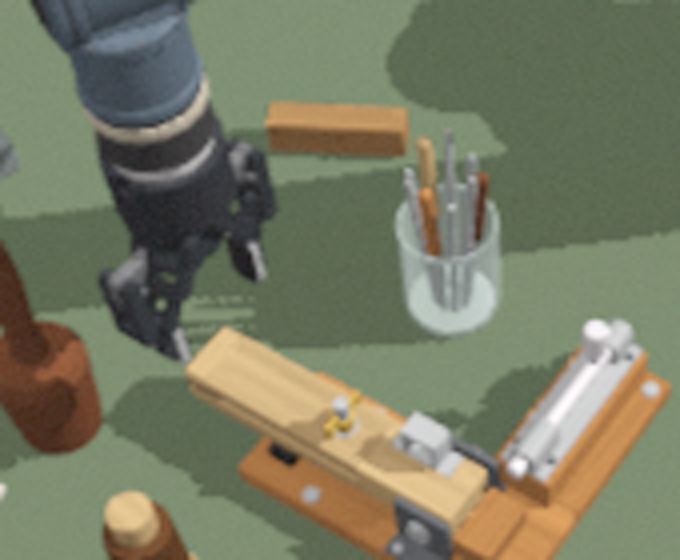

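>>> jog_arm --pt "0.2 0.1 -2.5 0"

```text
time: 20.32
position: [0.5884, -0.2545, 0.0591]
tcp_rot: [144.2, 88.3, 51.7]
wrist_force: [1.0, -0.3, 0.7]
finger_gap: 0.0723
```

```bash
python3 w.py 3
```

```text
t 20.47 pos [ 0.5832 -0.2511  0.051 ] x [ 0.005  0.031 -1.   ] y [ 0.999 -0.043  0.004] jawyaw -2.5 F [-0.1  0.4 -1. ] gap 0.0726 q [-30.3  20.5   9.6  79.7   1.7  62.2]
```

>>> jog_arm --pt "0.1 0 -2 0"

```text
time: 20.55
position: [0.5878, -0.2534, 0.0376]
tcp_rot: [153.8, 88.3, 61.3]
wrist_force: [1.9, -0.5, 1.9]
finger_gap: 0.0728
```

```bash
python3 w.py 3;python3 -c "
from h import *
im=save('scene','s17.png')[90:190,150:250];cv2.imwrite('pics/s17c.png',cv2.resize(im[:,:,::-1],None,fx=6,fy=6,interpolation=cv2.INTER_CUBIC))"
```

```text
t 20.7 pos [ 0.5834 -0.2509  0.0313] x [ 0.004  0.032 -0.999] y [ 0.999 -0.043  0.003] jawyaw -2.5 F [ 0.  -0.3  0.3] gap 0.0729 q [-30.2  21.2   8.1  77.7   1.7  62.2]
```

View pics/s17c.png

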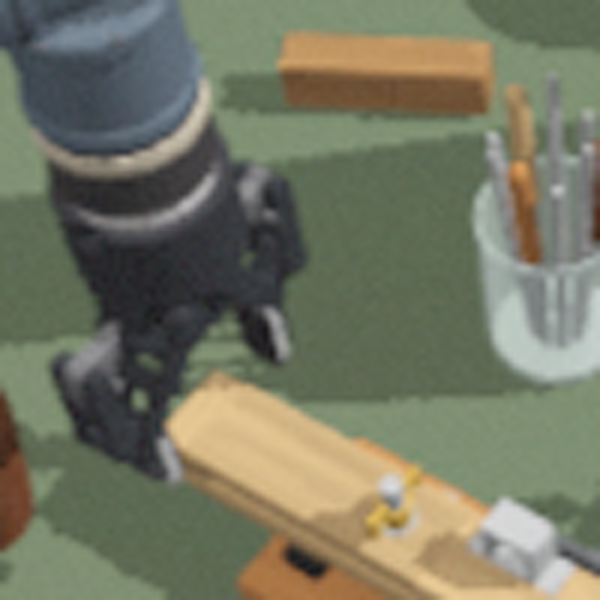

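>>> jog_arm --pt "-0.2 0 -1.5 0"

```text
time: 20.83
position: [0.5853, -0.253, 0.0222]
tcp_rot: [157.4, 88.3, 64.9]
wrist_force: [0.4, -0.6, 0.9]
finger_gap: 0.0731
```

```bash
python3 w.py 3
```

```text
t 20.98 pos [ 0.5816 -0.251   0.0174] x [ 0.004  0.032 -0.999] y [ 0.999 -0.043  0.003] jawyaw -2.5 F [-0.6 -0.3  0.3] gap 0.0729 q [-30.3  21.3   6.7  76.1   1.7  62.1]
```

>>> jog_arm --pt "0 0 -1.2 0"

```text
time: 21.07
position: [0.5841, -0.2524, 0.0091]
tcp_rot: [162.9, 88.3, 70.5]
wrist_force: [0.8, -0.6, 1.0]
finger_gap: 0.0726
```

```bash
python3 w.py 3;python3 -c "
from h import *
im=save('scene','s18.png')[90:190,150:250];cv2.imwrite('pics/s18c.png',cv2.resize(im[:,:,::-1],None,fx=6,fy=6,interpolation=cv2.INTER_CUBIC))"
```

```text
t 21.22 pos [ 0.5808 -0.2506  0.0046] x [ 0.003  0.033 -0.999] y [ 0.999 -0.043  0.001] jawyaw -2.5 F [ 0.5  0.4 -0.3] gap 0.0727 q [-30.3  21.7   5.7  74.8   1.7  62.1]
```

View pics/s18c.png

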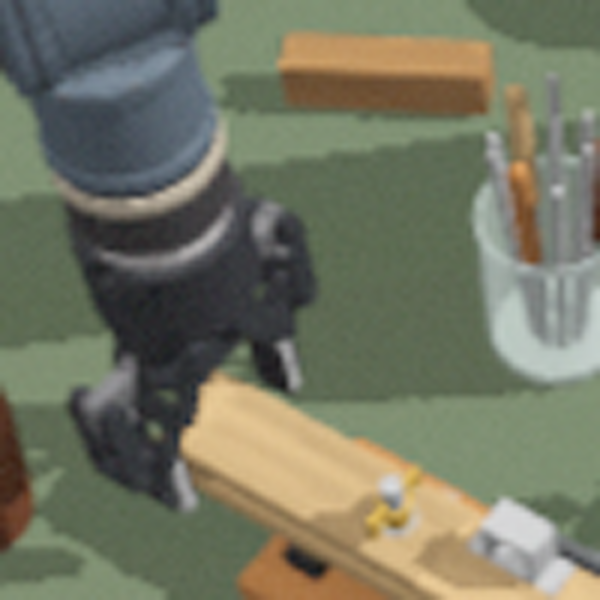

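>>> jog_arm --pt "-0.1 0 -0.1 0" --pt "0 0 -0.05 0" --pt "0 0 -0.05 0" --pt "0 0 0 0" --hand 0

```text
time: 21.6
position: [0.579, -0.2509, 0.0047]
tcp_rot: [-180.0, 88.2, 87.5]
wrist_force: [1.9, 0.2, -2.9]
finger_gap: 0.0468
```

```bash
python3 w.py 2
```

```text
t 21.7 pos [ 0.579  -0.251   0.0046] x [ 0.001  0.031 -1.   ] y [ 0.999 -0.044 -0.   ] jawyaw -2.5 F [-1.4  0.6  2.1] gap 0.047 q [-30.4  21.6   5.5  74.8   1.6  62.1]
```

>>> jog_arm --pt "0 0.05 1.0 0" --pt "0 0.15 1.5 0" --pt "0 0.25 1.5 0" --pt "0.02 0.4 1.45 0" --pt "0.02 0.5 1.4 0"

```text
time: 22.12
position: [0.5796, -0.2329, 0.0693]
tcp_rot: [-176.0, 87.7, 91.5]
wrist_force: [2.2, 2.5, -8.0]
finger_gap: 0.0467
```

```bash
cat > a.py <<'E'
from h import *
s=st(); p=s['position']; print('theta from z',np.degrees(np.arcsin(np.clip((p[2]-.0046)/.185,-1,1))),'y',np.degrees(np.arccos(np.clip((-.066-p[1])/.185,-1,1))))
E
python3 w.py 1; python3 a.py;python3 -c "
from h import *
im=save('scene','s19.png')[70:210,130:300];cv2.imwrite('pics/s19c.png',cv2.resize(im[:,:,::-1],None,fx=4,fy=4,interpolation=cv2.INTER_CUBIC))"
```

```text
t 22.17 pos [ 0.5798 -0.2313  0.0726] x [-0.     0.041 -0.999] y [ 0.999 -0.043 -0.002] jawyaw -2.5 F [ 0.1  5.5 -5.3] gap 0.047 q [-29.1  19.1  10.3  82.3   2.1  63.4]
t 22.17 pos [ 0.5798 -0.2313  0.0726] x [-0.     0.041 -0.999] y [ 0.999 -0.043 -0.002] jawyaw -2.5 F [ 0.1  5.5 -5.3] gap 0.047 q [-29.1  19.1  10.3  82.3   2.1  63.4]
theta from z 21.555925086231593 y 26.65188883487192
```

View pics/s19c.png

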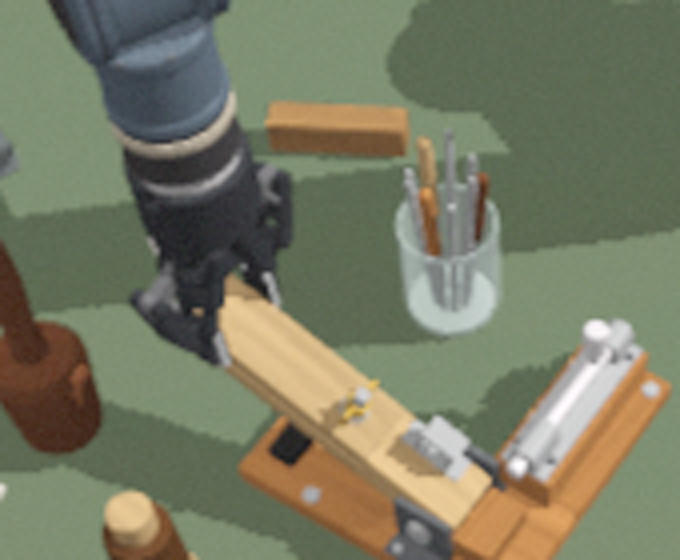

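>>> jog_arm --pt "0.03 0.6 1.36 0" --pt "0.04 0.7 1.3 0" --pt "0.04 0.85 1.23 0" --pt "0.05 0.95 1.16 0" --pt "0.05 1.05 1.08 0" --pt "0.05 1.12 1.0 0"

```text
time: 22.72
position: [0.5824, -0.1729, 0.1415]
tcp_rot: [-172.8, 87.3, 94.7]
wrist_force: [4.9, 4.1, -13.0]
finger_gap: 0.0468
```

```bash
python3 a.py
```

```text
t 22.72 pos [ 0.5824 -0.1729  0.1415] x [-0.004  0.048 -0.999] y [ 0.999 -0.043 -0.006] jawyaw -2.5 F [  4.9   4.1 -13. ] gap 0.0468 q [-24.3  16.2  14.5  89.6   2.4  68.2]
theta from z 47.70844762029117 y 54.68344454618998
```

>>> jog_arm --pt "0.05 1.15 1.05 0" --pt "0.05 1.2 0.95 0" --pt "0.05 1.3 0.85 0" --pt "0.05 1.35 0.75 0" --pt "0.05 1.4 0.6 0"

```text
time: 23.13
position: [0.5856, -0.098, 0.1764]
tcp_rot: [-167.0, 86.6, 100.7]
wrist_force: [7.0, 0.1, -18.8]
finger_gap: 0.0464
```

```bash
python3 a.py;python3 -c "
from h import *
im=save('scene','s20.png')[50:210,150:300];cv2.imwrite('pics/s20c.png',cv2.resize(im[:,:,::-1],None,fx=4,fy=4,interpolation=cv2.INTER_CUBIC))"
```

```text
t 23.13 pos [ 0.5856 -0.098   0.1764] x [-0.011  0.058 -0.998] y [ 0.999 -0.039 -0.013] jawyaw -2.2 F [  7.    0.1 -18.8] gap 0.0464 q [-17.7  14.6  16.5  93.5   3.   74.5]
theta from z 68.19423830392951 y 80.04050816944363
```

View pics/s20c.png

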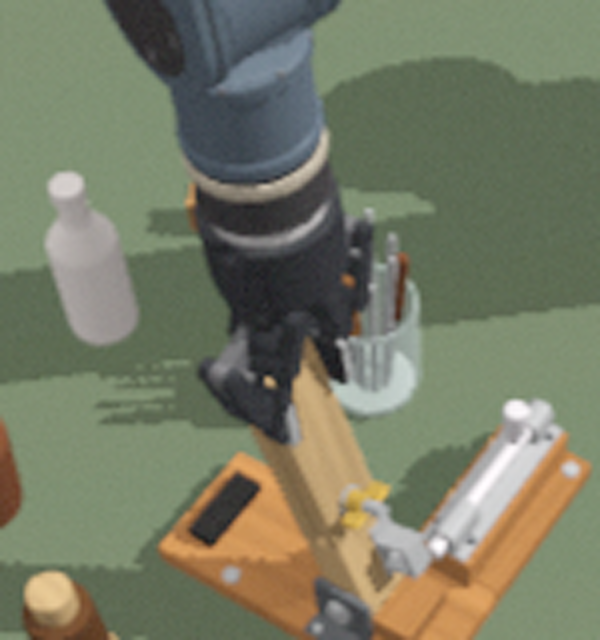

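>>> jog_arm --pt "0.05 1.4 0.2 0" --pt "0.05 1.4 0.1 0" --pt "0.05 1.3 0 0" --pt "0.05 1.2 -0.1 0"

```text
time: 23.52
position: [0.5882, -0.0447, 0.1793]
tcp_rot: [-163.9, 87.4, 103.9]
wrist_force: [3.3, -3.3, -8.3]
finger_gap: 0.0461
```

```bash
python3 a.py;python3 -c "
from h import *
im=save('scene','s21.png')[50:210,150:300];cv2.imwrite('pics/s21c.png',cv2.resize(im[:,:,::-1],None,fx=4,fy=4,interpolation=cv2.INTER_CUBIC))"
```

```text
t 23.52 pos [ 0.5882 -0.0447  0.1793] x [-0.011  0.044 -0.999] y [ 0.999 -0.037 -0.012] jawyaw -2.1 F [ 3.3 -3.3 -8.3] gap 0.0461 q [-12.2  13.5  15.6  93.2   2.3  79.9]
theta from z 70.78839599283799 y 96.59684216306464
```

View pics/s21c.png

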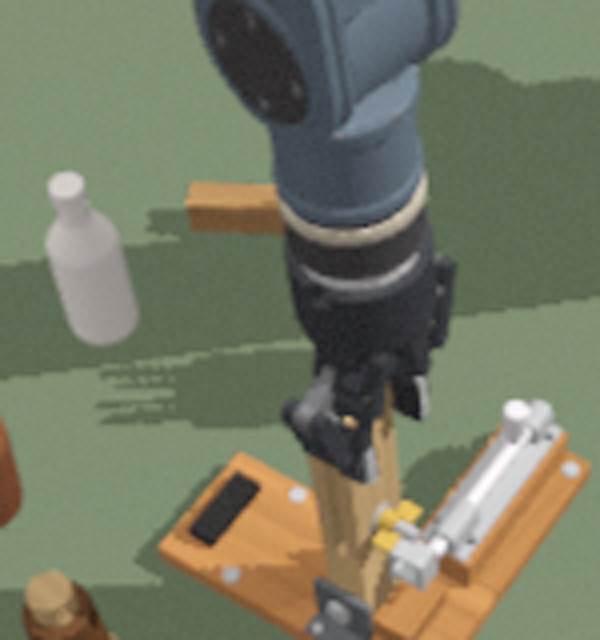

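>>> jog_arm --pt "0.04 1.0 -0.15 0" --pt "0.03 0.9 -0.2 0"

```text
time: 23.73
position: [0.589, -0.0231, 0.1771]
tcp_rot: [-165.8, 87.4, 102.2]
wrist_force: [3.0, -2.0, -5.5]
finger_gap: 0.0446
```

```bash
python3 w.py 1; python3 a.py
```

```text
t 23.78 pos [ 0.589  -0.0212  0.177 ] x [-0.009  0.046 -0.999] y [ 0.999 -0.033 -0.011] jawyaw -1.9 F [ 2.9 -0.4 -5.1] gap 0.0439 q [-10.1  13.2  14.9  92.7   2.5  81.8]
t 23.78 pos [ 0.589  -0.0212  0.177 ] x [-0.009  0.046 -0.999] y [ 0.999 -0.033 -0.011] jawyaw -1.9 F [ 2.9 -0.4 -5.1] gap 0.0439 q [-10.1  13.2  14.9  92.7   2.5  81.8]
theta from z 68.71287165381783 y 104.02030595301045
```

>>> jog_arm --pt "0 0.5 -0.13 0"

```text
time: 23.87
position: [0.589, -0.0161, 0.1762]
tcp_rot: [-167.2, 87.4, 100.9]
wrist_force: [4.7, -2.6, -8.3]
finger_gap: 0.0436
```

```bash
python3 w.py 1; python3 a.py
```

```text
t 23.92 pos [ 0.589  -0.0144  0.176 ] x [-0.009  0.048 -0.999] y [ 0.999 -0.032 -0.01 ] jawyaw -1.8 F [ 2.4  0.3 -5.5] gap 0.0428 q [-9.5 13.1 14.7 92.6  2.6 82.3]
t 23.92 pos [ 0.589  -0.0144  0.176 ] x [-0.009  0.048 -0.999] y [ 0.999 -0.032 -0.01 ] jawyaw -1.8 F [ 2.4  0.3 -5.5] gap 0.0428 q [-9.5 13.1 14.7 92.6  2.6 82.3]
theta from z 67.8838703943126 y 106.21057410292428
```

```bash
python3 -c "
from h import *
im=save('scene','s22.png')[90:200,190:300];cv2.imwrite('pics/s22c.png',cv2.resize(im[:,:,::-1],None,fx=5.5,fy=5.5,interpolation=cv2.INTER_CUBIC))"
```

```text
(no output)
```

View pics/s22c.png

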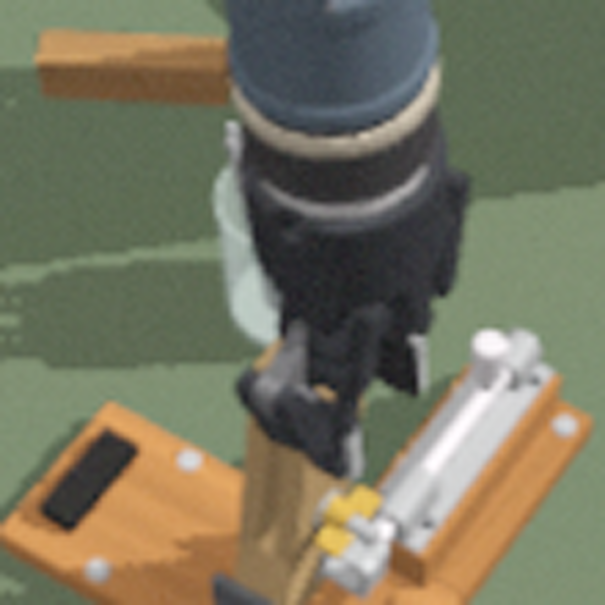

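```bash
cat > ov.py <<'E'
from h import *
import sys
q=[.5875,-.0661,np.radians(-2.76)]
def W(l):
    c,s=np.cos(q[2]),np.sin(q[2]);return np.array([q[0]+c*l[0]-s*l[1],q[1]+s*l[0]+c*l[1],l[2]])
def clam(d,x,n,th): # d from pin, n off centre toward keeper face
    t=np.radians(th); return W([x,-d*np.cos(t)+n*np.sin(t), .045+d*np.sin(t)+n*np.cos(t)])
def overlay(im,cam,th,off,f,col):
    def P(p): a=(proj(cam,p)-off)*f; return tuple(int(v) for v in a)
    e=[(d,x,n) for d in(.03,.21) for x in(-.024,.024) for n in(-.016,.016)]
    for i in range(8):
        for j in range(i):
            if sum(a!=b for a,b in zip(e[i],e[j]))==1: cv2.line(im,P(clam(*e[i],th)),P(clam(*e[j],th)),col,1)
    cv2.circle(im,P(clam(.025,-.013,.028,th)),4,col,2)
E
python3 -c "
from ov import *
im=cv2.imread('pics/s22.png')[90:200,190:300];im=cv2.resize(im,None,fx=5.5,fy=5.5,interpolation=cv2.INTER_CUBIC)
overlay(im,'scene',105,np.array([190,90]),5.5,(0,0,255));overlay(im,'scene',95,np.array([190,90]),5.5,(255,0,0))
cv2.imwrite('pics/s22o.png',im)"
```

```text
(no output)
```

View pics/s22o.png

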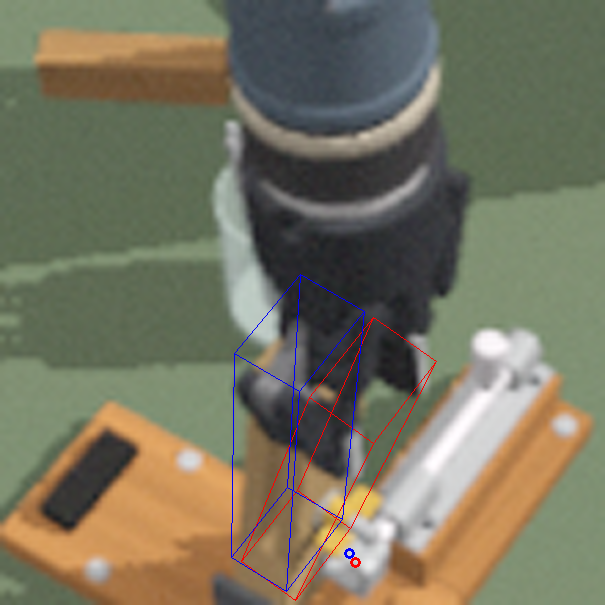

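```bash
python3 -c "
from ov import *
s=r.read_state();p=s['position']
for n,a in(('mid',p+[0,0,.028]),('near',p+[.022,-.001,.030]),('far',p+[-.022,.001,.030])): print(n,(proj('scene',a)-[190,90])*5.5)
im=save('top','t22.png')[130:260,230:400];cv2.imwrite('pics/t22c.png',cv2.resize(im[:,:,::-1],None,fx=4.5,fy=4.5,interpolation=cv2.INTER_CUBIC))
st()"
```

```text
mid [369.46816236 433.43648395]
near [341.1922519  467.37394191]
far [397.0884133  394.99318147]
t 24.02 pos [ 0.5889 -0.0156  0.1763] x [-0.009  0.047 -0.999] y [ 0.999 -0.032 -0.011] jawyaw -1.9 F [ 2.5 -0.7 -3.6] gap 0.0429 q [-9.6 13.1 14.7 92.6  2.5 82.3]
```

View pics/t22c.png

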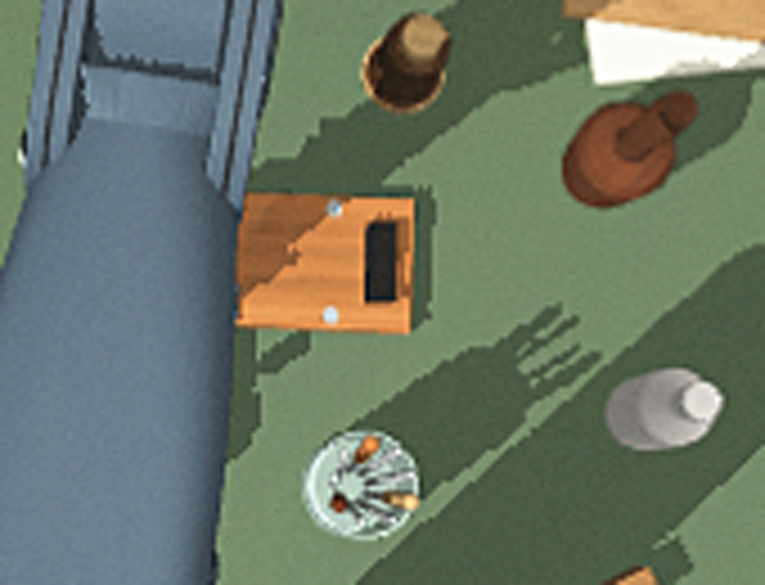

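The overlay puts the clam at about 97°. The pads crept towards its front (+y) edge while gripping, and the gap is down to 43 mm, below the 48 mm clam width. So once they slip off the edge, the fingers sit in front of the clam and hold it. I'll use them as a restraint and let it down on to the stop slowly.

>>> jog_arm --pt "0.0 0.4 0 0"

```text
time: 24.1
position: [0.5889, -0.0126, 0.1759]
tcp_rot: [-166.5, 87.3, 101.6]
wrist_force: [5.9, -3.5, -13.3]
finger_gap: 0.0427
```

```bash
python3 -c "
from ov import *
im=save('scene','s23.png')[90:200,190:300];im=cv2.resize(im[:,:,::-1],None,fx=5.5,fy=5.5,interpolation=cv2.INTER_CUBIC)
overlay(im,'scene',105,np.array([190,90]),5.5,(0,0,255))
cv2.imwrite('pics/s23c.png',im);st()"
```

```text
t 24.15 pos [ 0.5889 -0.0114  0.1756] x [-0.009  0.047 -0.999] y [ 0.999 -0.033 -0.011] jawyaw -1.9 F [ 3.5 -0.4 -8.7] gap 0.0423 q [-9.2 13.1 14.7 92.5  2.6 82.7]
```

View pics/s23c.png

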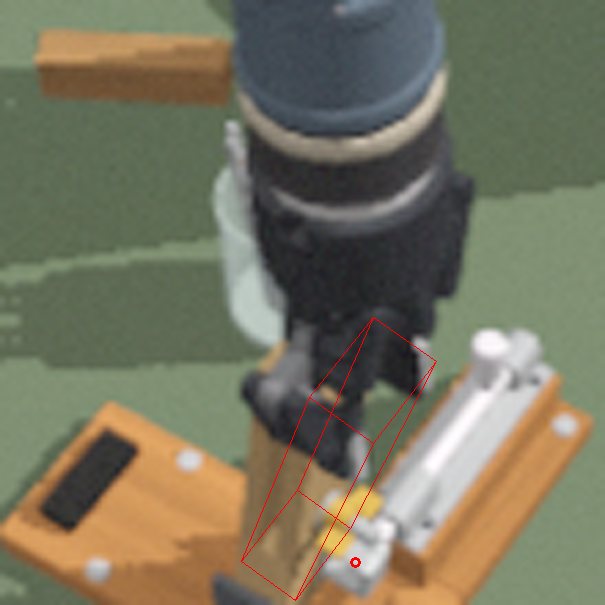

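>>> jog_arm --pt "0.0 0.5 0 0"

```text
time: 24.23
position: [0.5891, -0.0075, 0.1748]
tcp_rot: [-165.9, 87.3, 102.1]
wrist_force: [5.5, -3.3, -11.1]
finger_gap: 0.0417
```

```bash
python3 w.py 1
```

```text
t 24.28 pos [ 0.5889 -0.0061  0.1746] x [-0.01   0.048 -0.999] y [ 0.999 -0.033 -0.012] jawyaw -1.9 F [-2.8 -1.4  1.5] gap 0.0413 q [-8.7 13.1 14.6 92.5  2.6 83.2]
```

>>> jog_arm --pt "0.0 0.4 0 0"

```text
time: 24.37
position: [0.5865, -0.0016, 0.1757]
tcp_rot: [-161.8, 87.1, 106.3]
wrist_force: [0.7, 0.0, 1.1]
finger_gap: 0.0296
```

```bash
python3 -c "
from ov import *
im=save('scene','s24.png')[90:200,190:300];im=cv2.resize(im[:,:,::-1],None,fx=5.5,fy=5.5,interpolation=cv2.INTER_CUBIC)
overlay(im,'scene',105,np.array([190,90]),5.5,(0,0,255))
cv2.imwrite('pics/s24c.png',im);st()"
```

```text
t 24.42 pos [ 5.877e-01 -5.000e-04  1.762e-01] x [-0.011  0.05  -0.999] y [ 0.999 -0.033 -0.013] jawyaw -1.9 F [-0.7  1.9  1.6] gap 0.0214 q [-8.2 13.  14.6 92.7  2.8 83.7]
```

View pics/s24c.png

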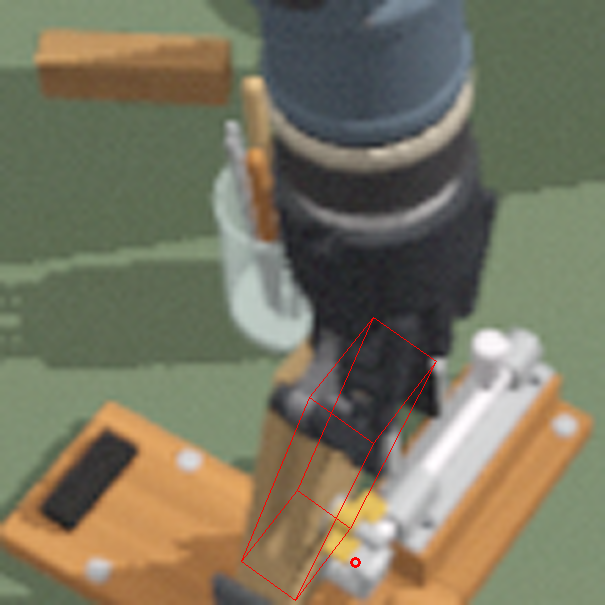

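The fingers slipped off and are closing in front of the clam, which now leans on them at about 100°. I let it down with small steps.

>>> jog_arm --pt "0.0 0.3 0 0" --pt "0.0 0.3 0 0"

```text
time: 24.58
position: [0.5879, 0.0062, 0.1794]
tcp_rot: [-169.0, 87.0, 99.0]
wrist_force: [0.4, -0.2, -0.0]
finger_gap: -0.0002
```

```bash
python3 -c "
from ov import *
im=save('scene','s25.png')[90:200,190:300];im=cv2.resize(im[:,:,::-1],None,fx=5.5,fy=5.5,interpolation=cv2.INTER_CUBIC)
overlay(im,'scene',105,np.array([190,90]),5.5,(0,0,255))
cv2.imwrite('pics/s25c.png',im);st()"
```

```text
t 24.63 pos [0.5882 0.0067 0.1798] x [-0.007  0.052 -0.999] y [ 0.999 -0.034 -0.009] jawyaw -2.0 F [-1.2  0.1 -1. ] gap 0.0 q [-7.6 12.8 14.8 92.8  2.9 84.3]
```

View pics/s25c.png

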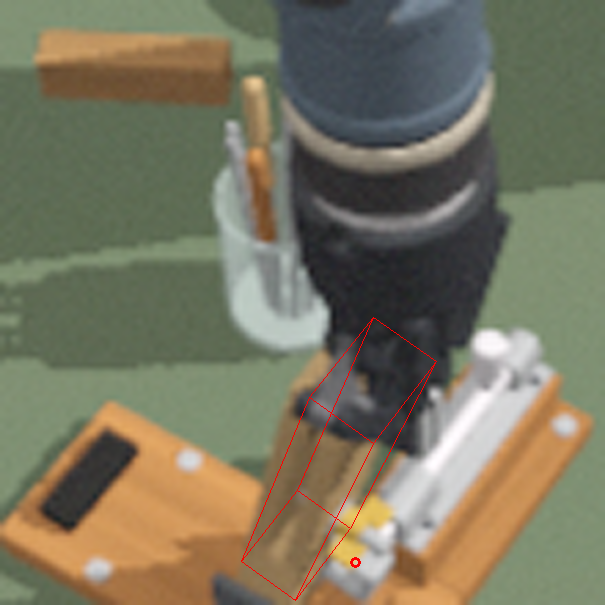

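>>> jog_arm --pt "0.0 0.3 0 0" --pt "0.0 0.3 0 0"

```text
time: 24.8
position: [0.5888, 0.0131, 0.1815]
tcp_rot: [-173.0, 87.0, 95.0]
wrist_force: [0.7, 1.2, -0.1]
finger_gap: -0.0
```

```bash
python3 w.py 1
```

```text
t 24.85 pos [0.5888 0.0137 0.1815] x [-0.005  0.053 -0.999] y [ 0.999 -0.034 -0.006] jawyaw -2.0 F [ 0.3  1.  -0.6] gap -0.0 q [-7.  12.7 14.8 92.8  3.  85. ]
```

>>> jog_arm --pt "0.0 0.3 0 0" --pt "0.0 0.4 0 0" --pt "0.0 0.5 0 0"

```text
time: 25.1
position: [0.5891, 0.0258, 0.1819]
tcp_rot: [-173.9, 87.0, 94.0]
wrist_force: [1.1, 0.5, -0.3]
finger_gap: 0.0001
```

```bash
python3 -c "
from ov import *
im=save('scene','s26.png')[90:200,190:300];im=cv2.resize(im[:,:,::-1],None,fx=5.5,fy=5.5,interpolation=cv2.INTER_CUBIC)
overlay(im,'scene',105,np.array([190,90]),5.5,(0,0,255))
cv2.imwrite('pics/s26c.png',im);st()"
```

```text
t 25.15 pos [0.589  0.027  0.1819] x [-0.004  0.053 -0.999] y [ 0.999 -0.034 -0.006] jawyaw -2.0 F [-0.6  1.   0. ] gap -0.0 q [-5.7 12.6 14.8 92.7  3.  86.3]
```

View pics/s26c.png

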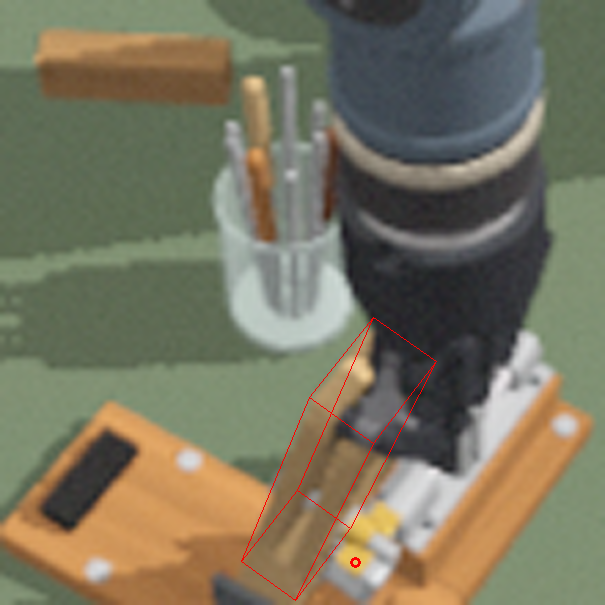

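The clam matches the 105° overlay and the fingers are free of it. I withdraw and go round to the −x side of the knob.

>>> jog_arm --pt "0 1.5 0 0" --pt "-1 3 0 0" --pt "-3 1 0 0" --pt "-4 0 0 0" --pt "-4 0 0 0" --pt "-3 -1 0 0" --pt "-2 -2 0 0" --pt "-1 -3 0 0"

```text
time: 25.82
position: [0.4033, 0.028, 0.1775]
tcp_rot: [-172.1, 86.9, 96.5]
wrist_force: [0.5, -1.1, 1.1]
finger_gap: -0.0001
```

```bash
python3 -c "
from ov import *
im=save('scene','s27.png')[90:200,190:300];im=cv2.resize(im[:,:,::-1],None,fx=5.5,fy=5.5,interpolation=cv2.INTER_CUBIC)
cv2.imwrite('pics/s27c.png',im);st()
im=save('top','t27.png')[130:260,230:400];cv2.imwrite('pics/t27c.png',cv2.resize(im[:,:,::-1],None,fx=4.5,fy=4.5,interpolation=cv2.INTER_CUBIC))"
```

```text
t 25.87 pos [0.4024 0.0226 0.1775] x [-0.008  0.048 -0.999] y [ 1.    -0.03  -0.009] jawyaw -1.7 F [-0.5 -2.4 -0.6] gap 0.0001 q [ -8.7 -15.2 -13.   93.    2.7  83. ]
```

View pics/s27c.png

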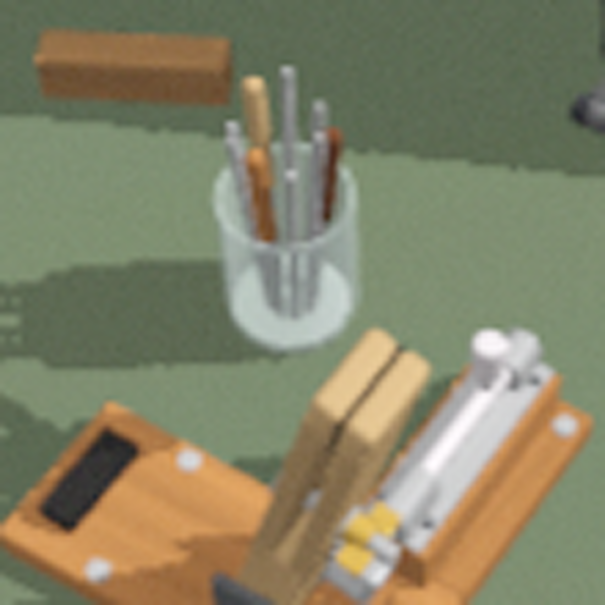

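View pics/t27c.png

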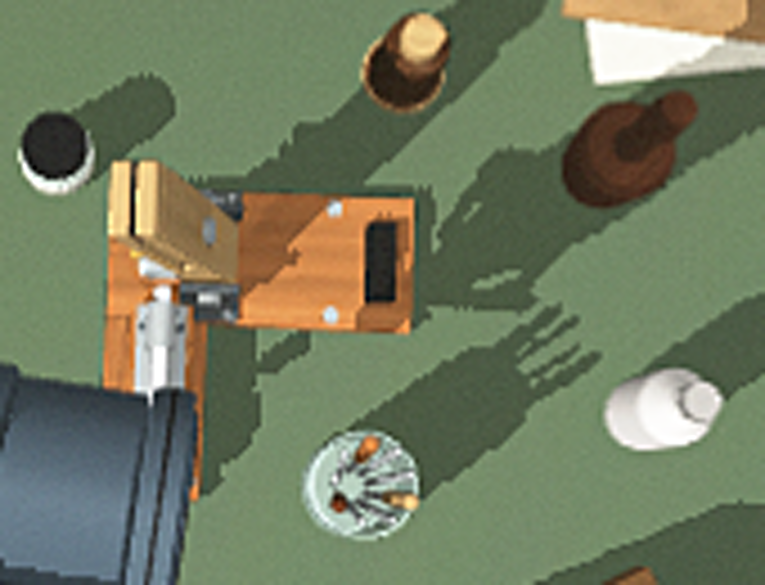

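The clam stands by itself on its stop and the bolt is still drawn. I lower behind the knob.

>>> jog_arm --pt "0.8 -3 -2 0" --pt "0.5 -1.5 -2 0"

```text
time: 26.08
position: [0.4208, -0.0201, 0.1423]
tcp_rot: [173.5, 87.1, 81.9]
wrist_force: [1.4, -0.4, 0.7]
finger_gap: -0.0002
```

```bash
python3 w.py 3
```

```text
t 26.23 pos [ 0.4185 -0.0182  0.1405] x [ 0.     0.054 -0.999] y [ 1.    -0.031 -0.001] jawyaw -1.8 F [ 0.2  0.4 -0.2] gap 0.0001 q [-14.3 -13.1 -15.6  88.3   3.   77.5]
```

>>> jog_arm --pt "0 0 -3 0"

```text
time: 26.32
position: [0.4233, -0.0186, 0.1165]
tcp_rot: [168.9, 86.9, 77.1]
wrist_force: [1.7, -0.4, 0.3]
finger_gap: -0.0001
```

```bash
python3 w.py 3;python3 -c "
from ov import *
im=save('scene','s28.png')[70:200,200:330];im=cv2.resize(im[:,:,::-1],None,fx=4.5,fy=4.5,interpolation=cv2.INTER_CUBIC)
cv2.imwrite('pics/s28c.png',im)"
```

```text
t 26.47 pos [ 0.4163 -0.0167  0.1088] x [-0.005  0.056 -0.998] y [ 1.    -0.029 -0.007] jawyaw -1.7 F [ 0.1 -0.6  0.8] gap -0.0001 q [-14.1 -13.  -19.   85.    3.1  77.5]
```

View pics/s28c.png

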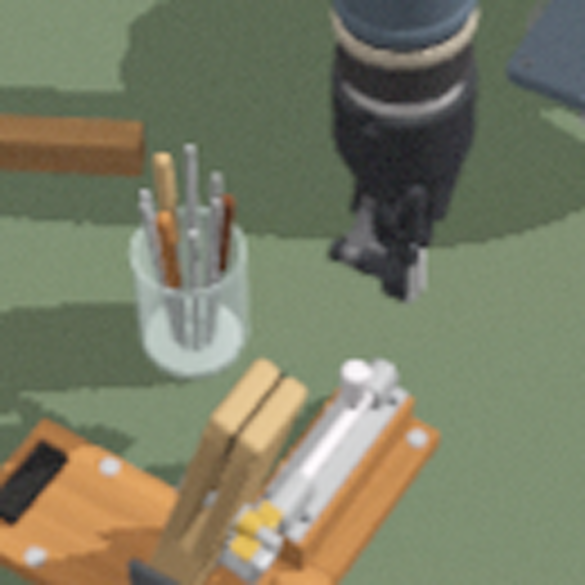

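>>> jog_arm --pt "0.2 -0.9 -2.5 0"

```text
time: 26.6
position: [0.4248, -0.0258, 0.0923]
tcp_rot: [170.5, 86.9, 78.9]
wrist_force: [0.1, -0.1, 0.1]
finger_gap: -0.0
```

```bash
python3 w.py 3
```

```text
t 26.75 pos [ 0.4199 -0.0257  0.0865] x [-0.002  0.056 -0.998] y [ 1.    -0.029 -0.003] jawyaw -1.7 F [-0.2 -0.3  0.5] gap -0.0003 q [-15.2 -12.2 -20.9  82.2   3.1  76.4]
```

>>> jog_arm --pt "0 -0.1 -2.0 0"

```text
time: 26.83
position: [0.424, -0.0272, 0.0719]
tcp_rot: [173.8, 86.9, 82.1]
wrist_force: [1.6, -0.4, 0.2]
finger_gap: -0.0
```

```bash
python3 w.py 3;python3 -c "
from ov import *
im=save('scene','s29.png')[90:200,220:330];im=cv2.resize(im[:,:,::-1],None,fx=5.5,fy=5.5,interpolation=cv2.INTER_CUBIC)
cv2.imwrite('pics/s29c.png',im)"
```

```text
t 26.98 pos [ 0.4197 -0.0262  0.0673] x [-0.002  0.056 -0.998] y [ 1.    -0.029 -0.004] jawyaw -1.7 F [ 0.3 -0.  -0.2] gap 0.0001 q [-15.3 -11.8 -22.8  80.    3.1  76.3]
```

View pics/s29c.png

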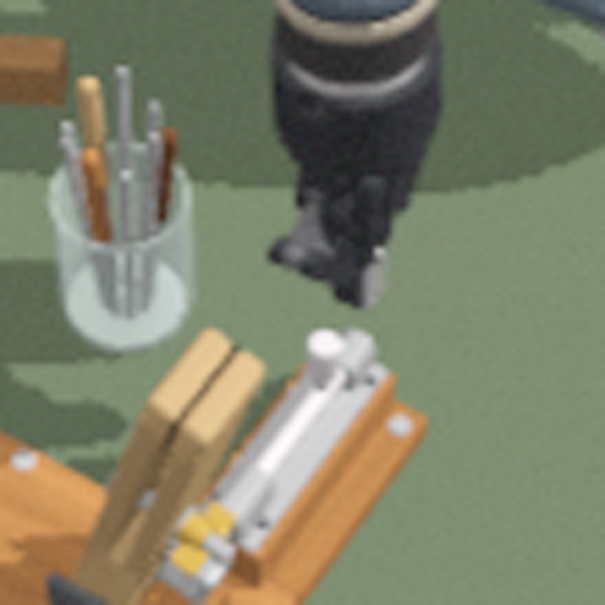

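>>> jog_arm --pt "0 0 -0.9 0"

```text
time: 27.12
position: [0.4226, -0.0268, 0.0619]
tcp_rot: [177.2, 86.9, 85.5]
wrist_force: [0.4, -0.3, -0.1]
finger_gap: 0.0004
```

```bash
python3 w.py 3
```

```text
t 27.27 pos [ 0.4203 -0.0263  0.0591] x [-0.001  0.056 -0.998] y [ 1.    -0.029 -0.002] jawyaw -1.7 F [0.6 0.4 0.9] gap 0.0001 q [-15.3 -11.6 -23.6  78.9   3.1  76.3]
```

>>> jog_arm --pt "1.5 -0.05 0 0"

```text
time: 27.35
position: [0.4334, -0.0264, 0.0592]
tcp_rot: [-174.9, 86.8, 93.4]
wrist_force: [-0.9, 0.4, -0.9]
finger_gap: 0.0
```

```bash
python3 w.py 2
```

```text
t 27.45 pos [ 0.4362 -0.0269  0.0594] x [-0.     0.056 -0.998] y [ 1.    -0.029 -0.002] jawyaw -1.6 F [ 0.5  0.1 -0.1] gap 0.0003 q [-14.8  -9.2 -21.5  78.6   3.1  76.8]
```

>>> jog_arm --pt "1.0 -0.05 0 0"

```text
time: 27.53
position: [0.4437, -0.0271, 0.0592]
tcp_rot: [-173.6, 86.8, 94.8]
wrist_force: [-3.2, 0.8, 0.6]
finger_gap: 0.0001
```

```bash
python3 w.py 2;python3 -c "
from ov import *
im=save('scene','s30.png')[90:200,220:330];im=cv2.resize(im[:,:,::-1],None,fx=5.5,fy=5.5,interpolation=cv2.INTER_CUBIC)
cv2.imwrite('pics/s30c.png',im)"
```

```text
t 27.63 pos [ 0.4461 -0.0274  0.0594] x [-0.001  0.056 -0.998] y [ 1.    -0.028 -0.003] jawyaw -1.6 F [-0.2  0.7  0.4] gap -0.0001 q [-14.6  -7.6 -20.1  78.4   3.1  77. ]
```

View pics/s30c.png

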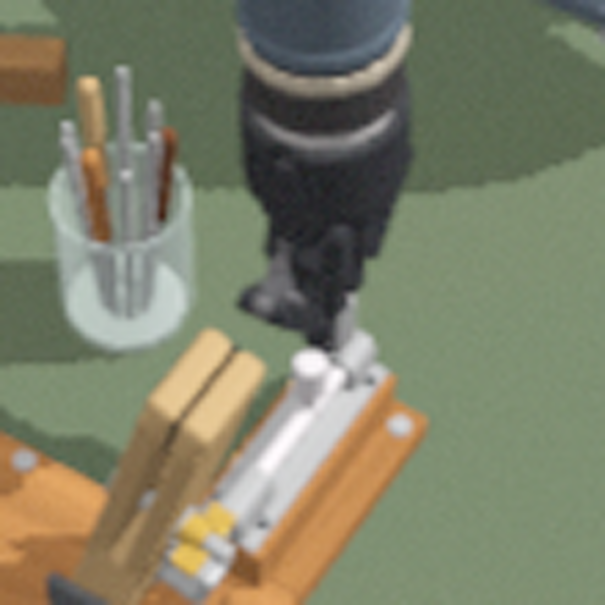

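The knob is moving with about 3 N. I continue.

>>> jog_arm --pt "1.0 -0.05 0 0"

```text
time: 27.77
position: [0.4535, -0.0277, 0.0593]
tcp_rot: [-173.9, 86.8, 94.4]
wrist_force: [-3.9, -0.7, 0.6]
finger_gap: 0.0002
```

```bash
python3 w.py 2
```

```text
t 27.87 pos [ 0.4558 -0.0278  0.0595] x [-0.001  0.056 -0.998] y [ 1.    -0.028 -0.003] jawyaw -1.6 F [-0.4  0.9 -0.4] gap 0.0003 q [-14.3  -6.1 -18.7  78.3   3.1  77.3]
```

>>> jog_arm --pt "1.0 -0.05 0 0"

```text
time: 27.95
position: [0.4633, -0.0282, 0.0593]
tcp_rot: [-173.6, 86.8, 94.7]
wrist_force: [-3.9, -0.5, 1.0]
finger_gap: 0.0001
```

```bash
python3 w.py 2
```

```text
t 28.05 pos [ 0.4658 -0.0283  0.0595] x [-0.001  0.056 -0.998] y [ 1.    -0.028 -0.003] jawyaw -1.6 F [-0.3 -0.4  0.6] gap -0.0002 q [-14.1  -4.6 -17.3  78.1   3.1  77.5]
```

>>> jog_arm --pt "0.9 -0.05 0 0"

```text
time: 28.13
position: [0.4727, -0.0286, 0.0593]
tcp_rot: [-174.3, 86.8, 94.1]
wrist_force: [-3.4, 0.1, 0.9]
finger_gap: 0.0002
```

```bash
python3 w.py 2
```

```text
t 28.23 pos [ 0.4753 -0.0288  0.0595] x [-0.     0.056 -0.998] y [ 1.    -0.028 -0.002] jawyaw -1.6 F [-1.2 -0.5 -0.4] gap -0.0002 q [-13.9  -3.2 -16.   78.    3.1  77.7]
```

>>> jog_arm --pt "0.6 0 0 0"

```text
time: 28.32
position: [0.4789, -0.0289, 0.0592]
tcp_rot: [-173.3, 86.8, 95.1]
wrist_force: [-17.8, 0.0, 5.7]
finger_gap: 0.0
```

```bash
python3 w.py 2
```

```text
t 28.42 pos [ 0.4783 -0.0289  0.0591] x [-0.007  0.056 -0.998] y [ 1.    -0.028 -0.009] jawyaw -1.6 F [-8.9 -1.2  3.8] gap 0.0002 q [-13.7  -2.3 -15.1  78.3   3.   77.9]
```

>>> jog_arm --pt "0.5 0 0 0"

```text
time: 28.5
position: [0.4783, -0.0289, 0.0589]
tcp_rot: [-160.8, 86.7, 107.5]
wrist_force: [-17.1, -1.4, 11.5]
finger_gap: -0.0003
```

```bash
python3 w.py 2
```

```text
t 28.6 pos [ 0.4781 -0.0289  0.0589] x [-0.018  0.055 -0.998] y [ 0.999 -0.029 -0.02 ] jawyaw -1.6 F [-13.4  -0.6   8. ] gap -0.0002 q [-13.6  -1.5 -14.4  78.9   2.8  78.1]
```

>>> jog_arm --pt "0.4 0 0 0"

```text
time: 28.68
position: [0.4776, -0.0289, 0.0591]
tcp_rot: [-151.7, 86.5, 116.6]
wrist_force: [-11.5, -0.3, 8.5]
finger_gap: -0.0001
```

```bash
python3 w.py 2;python3 -c "
from ov import *
im=save('scene','s31.png')[90:200,200:310];im=cv2.resize(im[:,:,::-1],None,fx=5.5,fy=5.5,interpolation=cv2.INTER_CUBIC)
cv2.imwrite('pics/s31c.png',im)"
```

```text
t 28.78 pos [ 0.4777 -0.0289  0.0591] x [-0.028  0.055 -0.998] y [ 0.999 -0.029 -0.029] jawyaw -1.6 F [-12.5  -0.3   7.3] gap 0.0001 q [-13.5  -1.  -13.9  79.4   2.7  78.2]
```

View pics/s31c.png

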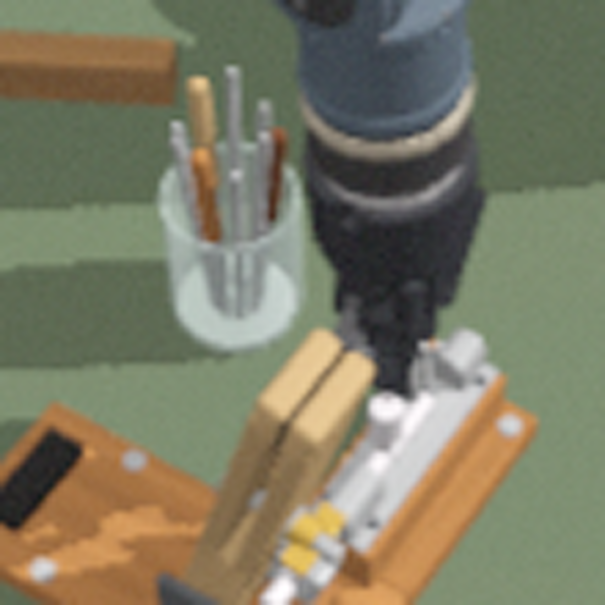

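The stop was reached after about 45 mm of travel (18 N), and the bolt tip shows beyond the keeper. I retreat and verify.

>>> jog_arm --pt "-1.0 0 0 0" --pt "-1.5 0 0 0" --pt "-1.0 0 2 0" --pt "0 1 4 0" --pt "0 2 4 0" --pt "0 4 2 0" --pt "0 4 0 0" --pt "0 4 0 0"

```text
time: 29.5
position: [0.4459, 0.1187, 0.1837]
tcp_rot: [-162.9, 86.6, 104.5]
wrist_force: [0.7, -0.0, -0.7]
finger_gap: -0.0001
```

>>> jog_arm --pt "-1 4 0 0" --pt "-1 4 0 0" --pt "-1 2 0 0" --pt "0 1 0 0" --pt "0 0 0 0"

```text
time: 29.92
position: [0.4212, 0.2427, 0.1899]
tcp_rot: [177.5, 86.1, 85.5]
wrist_force: [-0.8, -0.3, -0.1]
finger_gap: -0.0001
```

```bash
python3 w.py 2;python3 -c "
from ov import *
for n in('scene','top'):
  im=save(n,n[0]+'32.png');cv2.imwrite('pics/'+n[0]+'32x.png',cv2.resize(im[:,:,::-1],(800,600),interpolation=cv2.INTER_CUBIC))
  i=im[110:210,200:300] if n=='scene' else im[130:260,230:400]
  cv2.imwrite('pics/'+n[0]+'32c.png',cv2.resize(i[:,:,::-1],None,fx=6 if n=='scene' else 4.5,fy=6 if n=='scene' else 4.5,interpolation=cv2.INTER_CUBIC))
exec(open('fit.py').read().split('for uv')[0].split('# clamp')[0])
for t in(0,.04,.045): print(t,(proj('top',W([-.135+t,.034,.105]))-[230,130])*4.5,(proj('scene',W([-.135+t,.034,.105]))-[200,110])*6)"
```

```text
t 30.02 pos [0.4213 0.2405 0.1898] x [ 0.005  0.067 -0.998] y [ 0.999 -0.038  0.002] jawyaw -2.2 F [ 0.4 -0.1 -0.2] gap 0.0 q [ 19.2  -5.6  -3.4  90.7   3.5 111.4]
0 [152.07566386 430.29722032] [474.84703395 250.4318879 ]
0.04 [154.58405802 371.63349618] [428.07389063 311.73041567]
0.045 [154.89586168 364.33388127] [422.12444574 319.52747726]
```

View pics/s32x.png

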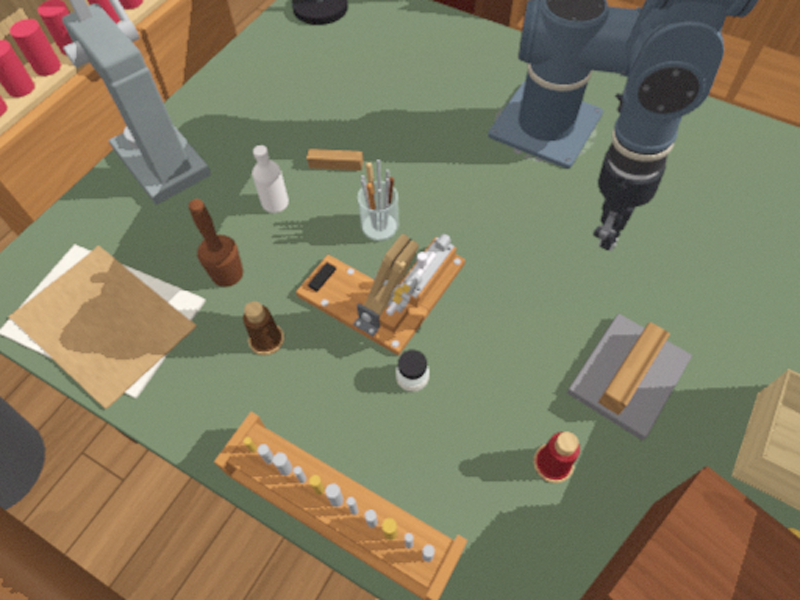

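View pics/s32c.png

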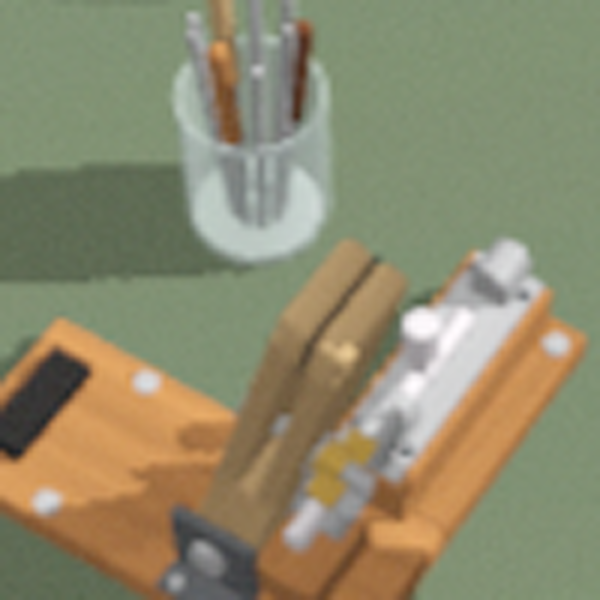

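View pics/t32x.png

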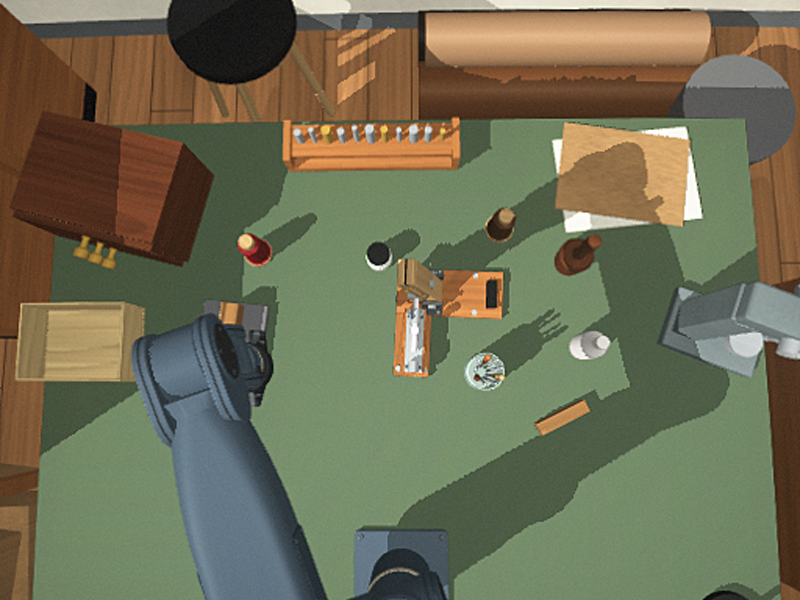

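View pics/t32c.png

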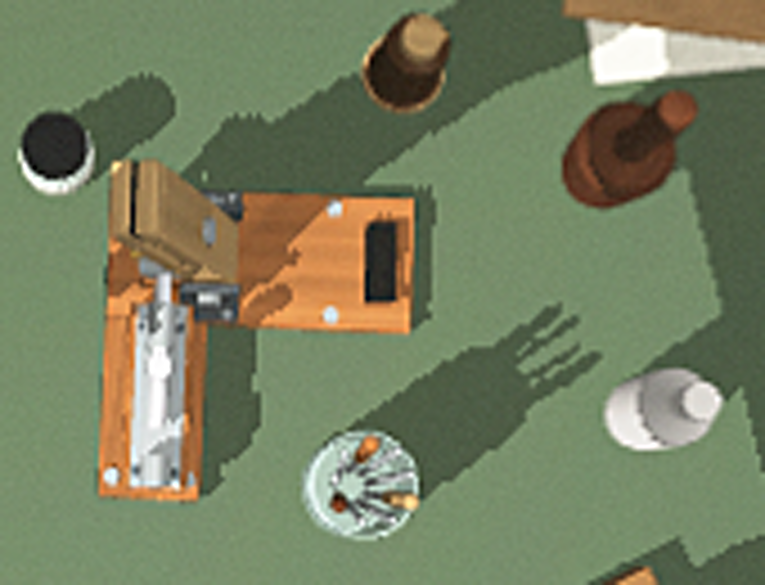

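The knob is at (160,362) in the top crop against (155,364) predicted for fully home. The bolt passes through the keeper and comes out beyond it, the clam is on its stop, the bar is flat on the slab, and the bystanders have not moved. I hand in.

```bash
python3 -c "
from plant import r
print(r.job_done())"
```

```text
the job is handed in; nothing more can be done
None
```

The clamp is set up for sewing and I handed the job in at about 30 s. `job_done` reports no verdict.

**Steps, in order:**
1. I lifted the bar off the clam and set it flat on the slab. Contact came at the expected height, and only then did I open the fingers.
2. I pushed the bolt back until it hit its stop.
3. I swung the clam up past upright. Once it stood on its stop by itself, I pushed the bolt home through the keeper to its end stop.

**Last checks (pictures and force readings):**
- **Clam:** it leans on its stop and matched the 105° overlay.
- **Bolt:** travel was about 45 mm, the knob was within about 1 px of its predicted home position, and the bolt tip shows beyond the keeper.
- **Bar:** it lies flat inside the slab's edges.
- **Other things:** all stand where they were, and the arm is clear.
- **Forces:** the highest wrist reading was about 21 N.

**What went wrong or disagreed:**
- **Finger height:** the finger tips were really about 28 mm higher than the reported TCP height. My first grip closed empty just above the bar, which did not move. I corrected for the offset from then on.
- **Clam grip:** near 97° the pads crept off the clam's front edge. The clam came to rest on the closing fingers, and I eased it down to the stop with small steps. It was briefly loose over a few degrees but showed no slam.

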